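# Clear the badge press and load the next ring box

## Robot

A 6-joint arm with a two-finger parallel gripper is mounted at the origin on the work surface. World frame = base frame: x ahead of the robot, y to its left, z up, the work surface at z = 0. Lengths are in mm, angles in degrees, forces in N, time in s.
With the tool pointing down it reaches from about 350 to 850 mm from the base axis. Payload 8.1 kg.
Tool frame: the origin (TCP) lies midway between the tips of the shut fingers; the grasp point (between the pads) lies 19 mm behind it (r.tcp_to_grasp is the distance from the TCP to the grasp point, in mm); z points along the fingers, y is the direction in which the jaws open and shut (so a half turn about z gives the same grasp; the last joint's range is limited). The gripper opens to 85 mm and grips with 20 to 120 N. Pads are 22 mm wide; open, the fingers measure 114 mm over their backs; the gripper's body (76 mm by 85 mm) begins 54 mm behind the grasp point. The pads swing forward as they close: fully open they stand 13 mm farther back than shut.
Start: joints at [-77.43, 7.471, 85.268, -0, 87.261, -4.893], TCP at [180.082, -572.342, 231.292] pointing down, gripper open.
Joint ranges: [-169.43, 169.43], [-51.17, 129.36], [1.28, 143.12], [-76.62, 256.62], [0, 156.53], [-152.29, 152.29]. Speed limits (degrees/s): [136.94, 136.94, 159.86, 180, 180, 180].

## Interface

Orientations are given as [roll, pitch, yaw] about the fixed x, y, z axes, in that order (R = Rz(yaw) Ry(pitch) Rx(roll)).
In Python, from bench import r gives the robot as it stands.
- The arm moves only by the tool jog_arm, never from a script. Its argument "targets" is a list of rows, each a list of 7 numbers: the shift along the tool's x, y, z in m, then the turn, a rotation vector about the tool's x, y, z in rad, then the closure, from 0 (fully open) to 1 (shut). In form: [[dx, dy, dz, wx, wy, wz, claw], ...]. A call has 1 to 5 rows; each row is the pose to reach, as a shift and turn from the pose commanded when the call began, along the tool's axes at that moment; what a row does not reach only later rows make up. A row lasts 1/12 s, in which the tool goes at most 41.7 mm and 7.16 degrees, less where a joint would pass 70% of its speed; a pose out of reach is approached as far as the arm can. A call with a gripper value outside its range is refused whole. The fingers move at their own pace and stop on an object; "newtons" is the grip in N (left out, the last holds). Time passes only in rows, so rows that repeat a pose let the fingers close. It gives the time, the measured TCP pose, the force and the opening at its end, in the units of the state.
- r.sense(): the state, without advancing time (a new reading comes with each control period).
- r.snapshot(name): name is "scene" or "side" or "wrist"; returns a dict with "pixels" (384x512x3 uint8, red, green, blue), "fx", "fy", "cx", "cy" (pixels), "dist" ([k1, k2, p1, p2, k3] as OpenCV has them; the pictures are not rectified), "origin" and "attitude" of the camera in the world. Camera axes: x right, y down, z forward; pixel columns grow to the right and rows downward; lengths in mm; the calibration is good to about 2 mm. A picture is of the moment at which its call begins. There is no depth.
- r.hand_in(): hands the job in, once; it reports no verdict.
The state is a dict: "time": time; "joint_pos": joint angles; "qd": joint speeds; "joint_efforts": joint torques, N m; "tool_pos": TCP position; "tcp_rot": TCP orientation; "ft_force": force on the tool from outside, world axes, zero at the start; "wrist_torque": the same for the moment, N m; "finger_gap": finger opening in mm.
Only numpy, scipy, OpenCV 4.12 (cv2) and the standard library are available. Lean on these libraries where they do the work, as an engineer would, in place of code of your own. Each camera call takes 0.05 s, during which the arm holds its last target.

## Task

Pull the press's slide right out by its knob, and collect every finished ring box, the one just pressed on the slide and all those in the catch tray, into the grey tote, lid up and flat on its floor in one layer. Also load the press with the next one: set the box with the empty lid recess on the slide, long side to the long fence, and push it up against both the fence and the end stop; press the brass badge firmly down into its recess until flush; and then push the slide by its knob all the way home under the ram, with the box still against its stops. Leave the thread spool and the jar of dye standing where they are.

Things in the scene. Friction and masses are not known exactly. Their poses are not given: they have to be found in the camera images.
- box1: finished ring box: closed leather-covered box, brown, 64 (its x) x 44 (its y) x 34 mm high, about 90 g, with a brass badge already let flush into the lid; starts lid up in the catch tray; origin at the centre of its underside, z up through the lid. May be absent.
- box2: finished ring box: closed leather-covered box, brown, 64 (its x) x 44 (its y) x 34 mm high, about 90 g, with a brass badge already let flush into the lid; starts lid up in the catch tray; origin at the centre of its underside, z up through the lid. May be absent.
- box3: finished ring box: closed leather-covered box, brown, 64 (its x) x 44 (its y) x 34 mm high, about 90 g, with a brass badge already let flush into the lid; starts lid up in the catch tray; origin at the centre of its underside, z up through the lid. May be absent.
- box4: finished ring box: closed leather-covered box, brown, 64 (its x) x 44 (its y) x 34 mm high, about 90 g, with a brass badge already let flush into the lid; starts lid up in the catch tray; origin at the centre of its underside, z up through the lid. May be absent.
- pressed_box: the box just pressed: a finished ring box like the others (64 x 44 x 34 mm, about 90 g, badge in the lid), lying lid up on the slide near both stops, at the start under the ram; origin at the centre of its underside, z up.
- next_box: the box still to be fitted: same brown box, 64 (x) x 44 (y) x 34 mm high, about 90 g, lying lid up on the bench between the robot and the press; in the middle of its lid an empty rectangular recess, 32 (x) x 24 (y) mm and 6 mm deep (floor 28 mm above the underside), with a 1 mm chamfer at its mouth. Origin at the centre of its underside, z up.
- badge: brass badge, a plain plate 30 (x) x 22 (y) x 6 mm thick, about 32 g, lying on the rubber mat; fits the recess with 1 mm to spare on every side, its 30 mm side along the 64 mm side of the box; drops in by its own weight when lined up and is then level with the lid. Origin at the centre of its underside, z up; both faces and both ways round are alike.
- rubber_mat: thin fixed dark rubber mat, 50 x 70 x 3 mm, on which the badge lies, near the robot; origin at the centre of its underside.
- catch_tray: fixed open sheet-steel tray at the foot of the press's chute, 186 (x) x 206 (y) mm, rim only 18 mm high, walls and floor 3 mm thick; origin at the centre of its underside. The chute's lip (22 mm high, rising to 46 mm at the slide's end) ends at its -y rim.
- tote_in (a point): centre of the inner floor of the fixed grey plastic tote on the robot's left; inside 244 (x) x 194 (y) mm, floor 3 mm above the bench, rim 60 mm above the bench, walls 3 mm; axes are the tote's.
- nest (a point): point on the top face of the press's slide (50 mm above the bench) where the centre of the underside of a box lies when it is against both stops, its long side along y. Moves with the slide. Axes are the press's: -y is the slide's travel, towards the ram. The slide's plate reaches from x -68 to +68 and y -60 to +145 mm from here; the press's base under it is 150 mm wide.
- fence (a point): long fence bolted on the slide: steel bar along y, 120 mm long, 12 mm wide, 12 mm high; this point is in the middle of the foot of the face that the box goes against (at nest x +22, y +10 mm; the face looks to -x).
- end_stop (a point): end stop bolted on the slide: steel bar along x, 44 mm long, 12 mm wide, 12 mm high; this point is in the middle of the foot of the face that the box goes against (at nest x 0, y -32 mm; the face looks to +y).
- ram (a point): centre of the underside of the ram's pad (52 mm across), 106 mm above the bench, 165 mm along -y from the nest when the slide is right out. The press's iron head round the ram is 60 mm wide in x, begins 35 mm before this point (on its +y side), and reaches from 220 to 330 mm above the bench; 90 mm beyond the ram (-y) stands its column, 76 by 100 mm, as high. Keep the arm clear of them.
- slide_knob (a point): top of the black upright knob on the slide's near front corner (nest x -50, y +125 mm): 22 mm diameter, from 18 to 44 mm above the slide's top face; stem of 10 mm below it.
- slide (a joint): travel of the slide in m: 0 pulled right out towards the chute, 0.165 home; it starts home (within 4 mm), with the nest under the ram; grows along the nest's -y. A stiff dovetail: about 9 N moves it and it stays where it is left.
- dye_jar: bystander: amber glass jar 60 mm across, 75 mm high; origin at the centre of its foot
- thread_spool: bystander: tan thread spool standing on end, 48 mm across, 50 mm high; origin at the centre of its foot
Mind the look-alikes: they are no part of the job. What is shaped like the box4 but purple or turquoise is not meant.

How it is judged:
By the outcome, as a careful person would: the job done as asked, in the order asked, and still so for the second after the job is handed in, with the robot touching nothing.
Of box1, box2, box3, box4 only 2 to 3 are there at a start; the rules pass over those that are not, and their reading is None.
At some moment in a run one of box1, box2, box3, box4 may be knocked a few centimetres aside while the robot is not near it.
Once in a run the grip may slacken for a moment while it holds something.
It also fails if it takes over 210 s, if anything falls off the work surface, if the arm or the gripper's body presses on something with over 40 N, if the wrist force passes 120 N, or if a joint passes its speed limit or range.

## Working session

There is one attempt and no reset: what is moved stays moved. The work goes in short steps, Python scripts to look and compute and a tool call to move; the robot and the scene stay as the last step left them, time stands still between calls to the robot, and variables do not carry over. Pictures are saved under pics/ and viewed, and the job is handed in when it is done.

Besides the shell and the picture viewer there is one more tool, called after ">>>" by a JSON object that holds its "name" and its "arguments", one argument or row to a line. jog_arm: Moves the arm, as the interface text tells. Its arguments: {"type":"object","properties":{"targets":{"type":"array","items":{"type":"array","items":{"type":"number"}}},"newtons":{"type":"number"}},"required":["targets"]}

```bash
ls; mkdir -p pics; cat > h.py <<'E'
import numpy as np, cv2
from bench import r
from scipy.spatial.transform import Rotation as R
def snap(n,f=None):
    s=r.snapshot(n)
    if f: cv2.imwrite('pics/'+f,cv2.cvtColor(np.asarray(s['pixels']),cv2.COLOR_RGB2BGR))
    return s
E
python3 - <<'E'
from h import *
for n in ["scene","side","wrist"]:
    s=snap(n,n+"0.png"); print(n,{k:v for k,v in s.items() if k!='pixels'})
print(r.sense())
E
```

```text
pics
scene {'fx': 370.48441662780135, 'fy': 370.48441662780135, 'cx': 252.58938207743523, 'cy': 187.36263449632233, 'dist': array([-0.07610252,  0.        ,  0.        ,  0.        ,  0.        ]), 'origin': array([1086.50013039,  618.62769512,  746.27441028]), 'attitude': array([-128.21335096,   -0.34184227,  143.51720661])}
side {'fx': 493.45579210035766, 'fy': 493.45579210035766, 'cx': 257.2103509720189, 'cy': 190.41122054820158, 'dist': array([0.04693723, 0.        , 0.        , 0.        , 0.        ]), 'origin': array([ 222.94170932,  850.90097614, 1034.56079184]), 'attitude': array([-1.33920848e+02,  1.54995318e-02, -1.56861320e+02])}
wrist {'fx': 310.3216680305673, 'fy': 310.3216680305673, 'cx': 260.1265581914858, 'cy': 186.96733905596307, 'dist': array([-0.0542644,  0.       ,  0.       ,  0.       ,  0.       ]), 'origin': array([ 250.97894715, -549.02340644,  373.17006539]), 'attitude': array([ 1.63290479e+02,  1.04971236e-01, -7.24251922e+01])}
{'time': 0.15, 'joint_pos': array([-7.74301393e+01,  7.50665403e+00,  8.53143963e+01, -1.39871203e-03,
        8.72627621e+01, -4.89268692e+00]), 'qd': array([ 0.00155063, -0.18628398, -0.26307402,  0.08030651, -0.00375317,
        0.01183932]), 'joint_efforts': array([-4.22372273e-05, -5.70062077e+01, -5.01159990e+01, -2.56171807e-04,
        9.62999387e-03, -1.69189889e-05]), 'tool_pos': array([ 179.97264549, -571.92450541,  230.47520667]), 'tcp_rot': array([-1.79916374e+02, -5.75641236e-03,  1.74626113e+01]), 'ft_force': array([-0.20943943, -0.2710369 ,  0.05235898]), 'wrist_torque': array([0.02895498, 0.02187987, 0.0308178 ]), 'finger_gap': 85.66762346519185}
```

View pics/scene0.png

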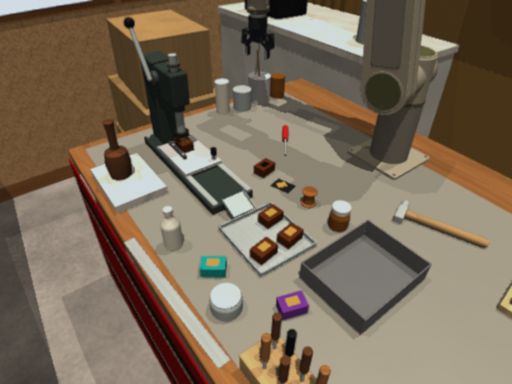

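View pics/side0.png

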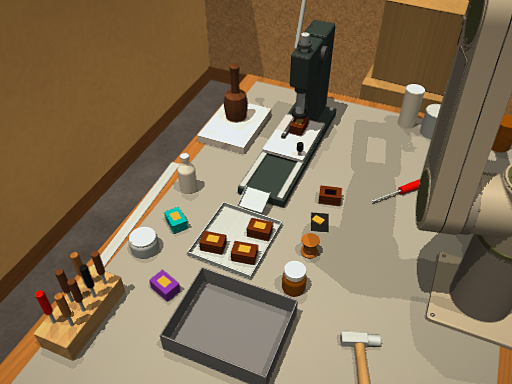

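View pics/wrist0.png

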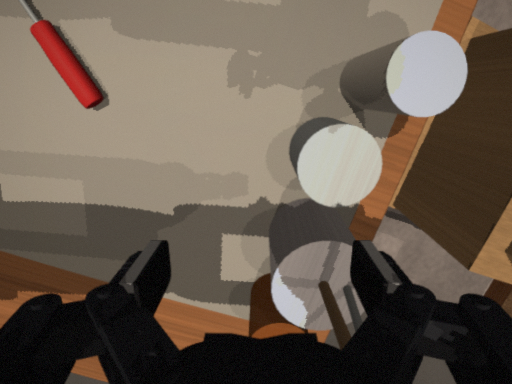

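```bash
cat >> h.py <<'E'
def KD(s): return np.array([[s['fx'],0,s['cx']],[0,s['fy'],s['cy']],[0,0,1]]),np.array(s['dist'])
def RC(s): return R.from_euler('xyz',s['attitude'],degrees=True).as_matrix()
def ray(s,uv):
    K,D=KD(s); p=cv2.undistortPoints(np.array(uv,float).reshape(-1,1,2),K,D).reshape(-1,2)
    d=np.c_[p,np.ones(len(p))]@RC(s).T
    return np.array(s['origin']),d
def onz(s,uv,z):
    o,d=ray(s,uv); t=(z-o[2])/d[:,2]; return o+d*t[:,None]
def proj(s,X):
    K,D=KD(s); M=RC(s).T
    return cv2.projectPoints(np.array(X,float).reshape(-1,1,3),cv2.Rodrigues(M)[0],-M@np.array(s['origin']),K,D)[0].reshape(-1,2)
def tri(s1,u1,s2,u2):
    o1,d1=ray(s1,[u1]);o2,d2=ray(s2,[u2]);d1=d1[0]/np.linalg.norm(d1);d2=d2[0]/np.linalg.norm(d2)
    t=np.linalg.lstsq(np.c_[d1,-d2],o2-o1,rcond=None)[0]
    a=o1+d1*t[0];b=o2+d2*t[1];return (a+b)/2,np.linalg.norm(a-b)
def crop(s,f,x0,y0,x1,y1,k):
    im=cv2.cvtColor(np.asarray(s['pixels']),cv2.COLOR_RGB2BGR)[y0:y1,x0:x1]
    cv2.imwrite('pics/'+f,cv2.resize(im,None,fx=k,fy=k,interpolation=cv2.INTER_CUBIC))
E
python3 - <<'E'
from h import *
s=snap("scene");crop(s,"sc1.png",130,60,330,210,4)
s=snap("side");crop(s,"si1.png",180,80,370,260,4 and 3.3)
crop(s,"si2.png",180,190,330,290,5)
E
```

```text
(no output)
```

View pics/sc1.png

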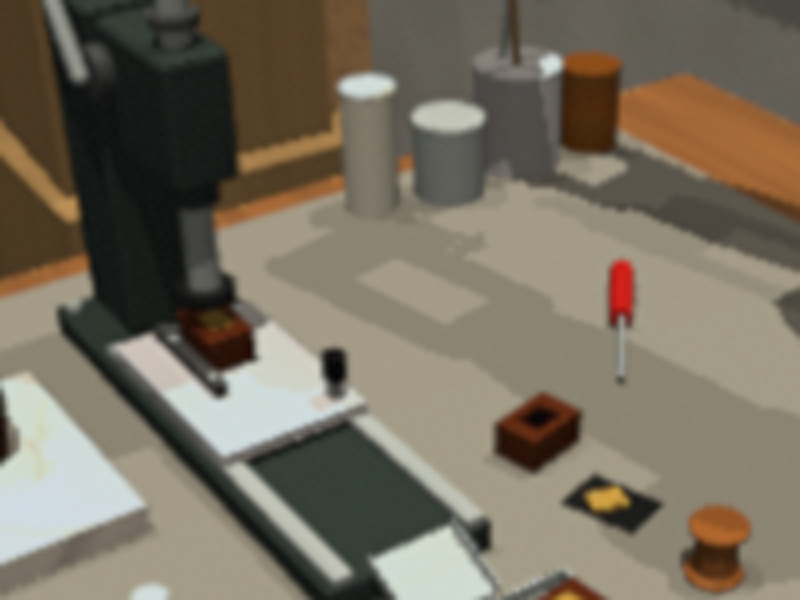

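View pics/si1.png

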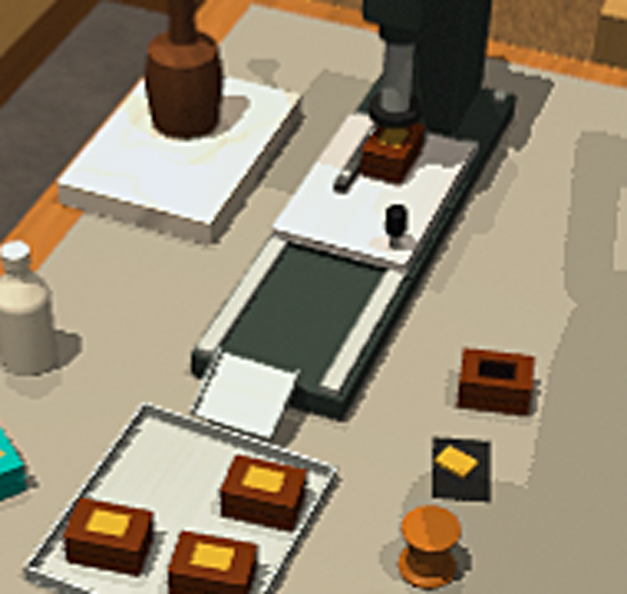

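```bash
python3 - <<'E'
from h import *
a=snap("scene");b=snap("side")
A=lambda u,v:(130+u/4,60+v/4)
B=lambda u,v:(180+u/3.3,80+v/3.3)
def t(n,p,q): print(n,*[np.round(x,1) for x in tri(a,A(*p),b,B(*q))])
t("knob top",(333,354),(397,210))
t("slide near front corner",(364,401),(410,264))
t("slide far front corner",(229,458),(275,232))
t("spool top",(719,525),(432,527))
t("badge",(606,498),(456,461))
t("recess",(541,418),(497,369))
t("base near front",(487,527),(344,400))
for n,s in(("sc",a),("si",b)):
    im=np.asarray(s['pixels']);hsv=cv2.cvtColor(im,cv2.COLOR_RGB2HSV)
    m=cv2.inRange(hsv,(15,110,120),(30,255,255))
    k,l,st,c=cv2.connectedComponentsWithStats(m)
    for i in range(1,k):
        if st[i,4]>15:print(n,st[i],c[i].round(1),onz(s,[c[i]],34+3)[0].round(1),onz(s,[c[i]],9)[0].round(1))
E
```

```text
knob top [ 568.8 -293.6   89.2] 0.4
slide near front corner [ 548.4 -281.8   40.2] 1.3
slide far front corner [ 682.3 -273.    42.9] 1.8
spool top [424.7  22.   44.9] 0.2
badge [437.8 -91.5   4.6] 1.7
recess [ 433.2 -185.7   30.7] 0.8
base near front [ 547.8 -107.6   18. ] 1.9
sc [ 107    9  102   33 1841] [157.3  24.4] [  -34.7 -2061.8    37. ] [  -79.  -2167.6     9. ]
sc [108  74  42  42 330] [127.6  92.1] [  591.7 -1025.4    37. ] [  572.2 -1090.3     9. ]
sc [190  87  25  16 127] [202.7  96.6] [ 335.4 -769.7   37. ] [ 305.7 -824.5    9. ]
sc [116 122   8  12  20] [119.6 127.4] [ 743.8 -718.8   37. ] [ 730.3 -771.6    9. ]
sc [277 181  10   7  44] [281.2 184.1] [465.1 -63.8  37. ] [440.5 -90.7   9. ]
sc [265 208  12   9  71] [270.5 211.8] [573.3  17.7  37. ] [553.  -6.   9.]
sc [406 211  83  35 489] [448.8 228.3] [215.2 366.3  37. ] [180.8 356.3   9. ]
sc [284 226  13  10  84] [290.1 230.7] [578.1 108.6  37. ] [558.   88.5   9. ]
sc [257 241  14  11  98] [263.6 245.9] [669.7 109.9  37. ] [653.2  89.9   9. ]
sc [207 259  12   6  67] [212.4 261.5] [804.1  76.8  37. ] [792.9  55.4  
[... 1964 characters left out ...]
 11  12  82] [ 92.8 271.5] [891.  324.6  37. ] [909.8 309.8   9. ]
si [  33  271   88   77 1715] [ 74.6 314.7] [853.8 441.   37. ] [871.6 429.4   9. ]
si [ 76 277  15  17 110] [ 82.  285.6] [889. 369.  37.] [907.7 355.5   9. ]
si [157 276  14  11  82] [163.5 280.9] [715.6 281.3  37. ] [729.4 265.3   9. ]
si [284 277  16   9  30] [290.4 282.4] [428.8 163.9  37. ] [434.6 144.6   9. ]
si [ 52 305  11  15  96] [ 56.3 312.1] [896.8 451.3  37. ] [915.7 440.1   9. ]
si [354 343  16  41 410] [361.6 363.5] [218.1 298.8  37. ] [218.  283.3   9. ]
si [503 349   7   8  20] [505.7 352.2] [-57.4 149.5  37. ] [-65.2 129.8   9. ]
si [500 355   6   9  21] [502.5 359.7] [-52.1 170.4  37. ] [-59.8 151.3   9. ]
```

View pics/si2.png

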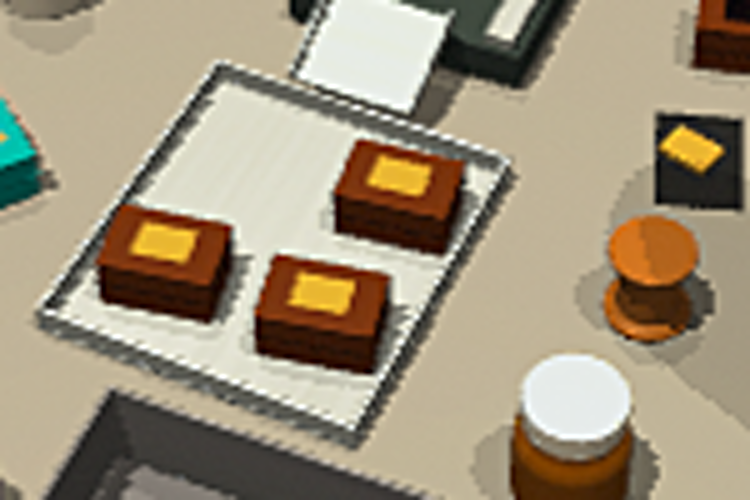

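```bash
cat > go.py <<'E'
import sys
from h import *
def row(x,y,z,psi):
    s=r.sense(); p=np.array(s['tool_pos']); Q=R.from_euler('xyz',s['tcp_rot'],degrees=True)
    d=Q.inv().apply(np.array([x,y,z])-p)/1000
    w=(Q.inv()*R.from_euler('xyz',[180,0,psi],degrees=True)).as_rotvec()
    return np.round(np.r_[d,w],4).tolist()
if __name__=="__main__":
    print(row(*map(float,sys.argv[1:5])))
E
python3 go.py 569 -294 190 4
```

```text
[0.4545, -0.1487, 0.0411, -0.0004, 0.0, 0.235]
```

>>> {"name": "jog_arm", "arguments": {
  "targets": [
    [0.4545, -0.1485, 0.02, 0, 0, 0.235, 0],
    [0.4545, -0.1485, 0.02, 0, 0, 0.235, 0],
    [0.4545, -0.1485, 0.02, 0, 0, 0.235, 0],
    [0.4545, -0.1485, 0.03, 0, 0, 0.235, 0],
    [0.4545, -0.1485, 0.04, 0, 0, 0.235, 0]
  ]
}}

```text
time: 0.77
tool_pos: [349.3, -451.4, 219.5]
tcp_rot: [179.9, -0.0, 4.0]
ft_force: [0.4, -0.9, 0.5]
finger_gap: 85.3
```

```bash
python3 go.py 569 -294 190 4
```

```text
[0.2301, -0.1418, 0.0295, 0.001, -0.0006, -0.0007]
```

>>> {"name": "jog_arm", "arguments": {
  "targets": [
    [0.22, -0.135, 0.03, 0, 0, 0, 0],
    [0.22, -0.135, 0.03, 0, 0, 0, 0],
    [0.22, -0.135, 0.03, 0, 0, 0, 0],
    [0.22, -0.135, 0.03, 0, 0, 0, 0],
    [0.22, -0.135, 0.03, 0, 0, 0, 0]
  ]
}}

```text
time: 1.18
tool_pos: [517.8, -330.6, 194.9]
tcp_rot: [180.0, -0.0, 4.0]
ft_force: [0.3, -1.0, -0.2]
finger_gap: 85.3
```

```bash
python3 - <<'E'
from h import *
s=snap("wrist","w1.png")
for X in ([569,-294,94],[569,-294,50]): print(proj(s,X))
E
python3 go.py 569 -294 190 4
```

```text
[[218.78714645 122.08511981]]
[[224.97598847 117.90763596]]
[0.0483, -0.0275, 0.0038, -0.0033, -0.0027, 0.0042]
```

View pics/w1.png

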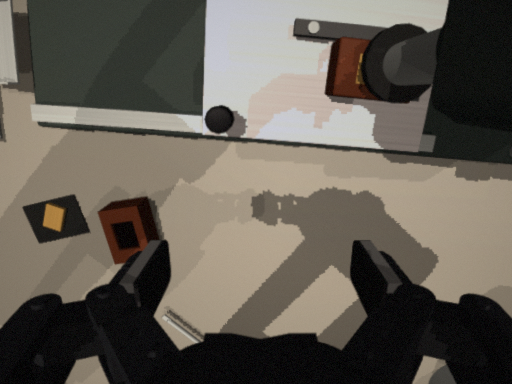

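```bash
python3 - <<'E'
from h import *
s=snap("wrist","w1b.png")
print(s['origin'],s['attitude'],r.sense()['tool_pos'])
crop(s,"w1c.png",0,180,180,280,4.4)
crop(s,"w1d.png",180,0,460,170,2.8)
E
```

```text
[ 596.63293367 -319.03147953  336.57744857] [163.43739195   0.20739132 -85.64838076] [ 520.22084304 -327.26241832  193.69342989]
```

View pics/w1c.png

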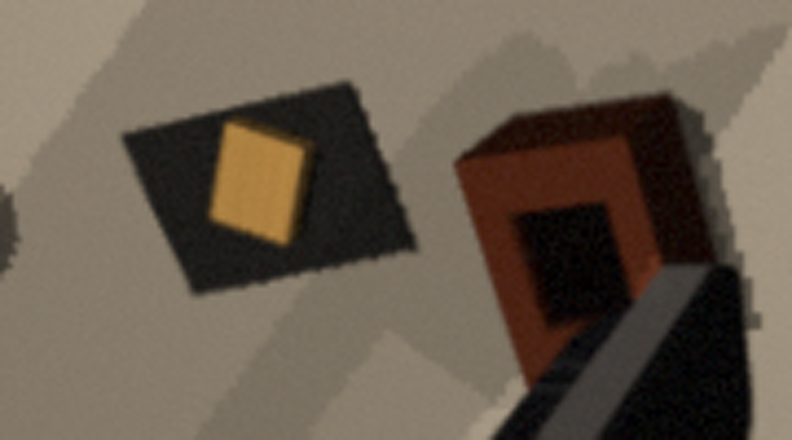

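View pics/w1d.png

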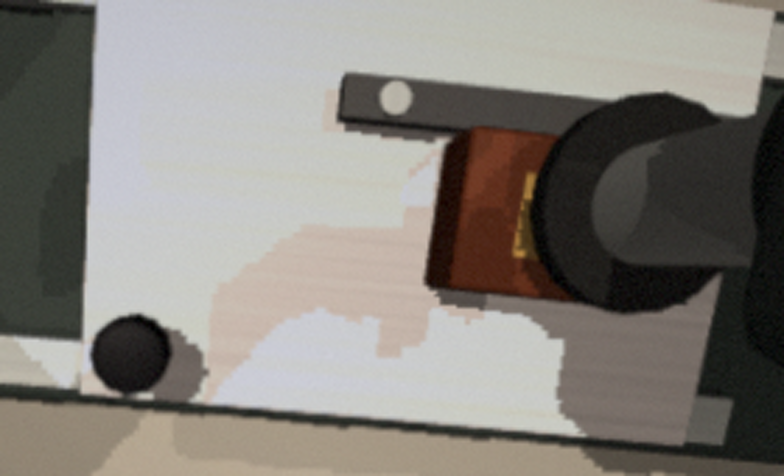

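```bash
python3 - <<'E'
from h import *
s=snap("wrist")
D=lambda u,v:(180+u/2.8,v/2.8)
C=lambda u,v:(u/4.4,180+v/4.4)
print("knob",onz(s,[D(132,352)],94))
e=onz(s,[D(98,2),D(82,390),D(685,444)],50)[:,:2];print(e)
for a,b in((1,0),(2,1)): v=e[b]-e[a];print(np.degrees(np.arctan2(*v[::-1])),np.linalg.norm(v))
f=onz(s,[D(342,122),D(470,133)],62);print("fence",f)
b=onz(s,[C(224,119),C(308,150),C(290,247),C(209,219)],9)[:,:2];print(b.mean(0));
for i in range(4): v=b[(i+1)%4]-b[i];print(np.degrees(np.arctan2(*v[::-1])),np.linalg.norm(v))
b=onz(s,[C(457,162),C(628,137),C(527,385)],34)[:,:2];print(b)
for i in (1,2): v=b[i]-b[0];print(np.degrees(np.arctan2(*v[::-1])),np.linalg.norm(v))
q=onz(s,[C(514,214),C(604,204),C(630,295),C(548,325)],34)[:,:2];print(q,q.mean(0))
E
```

```text
knob [[ 569.00692686 -296.78668088   94.        ]]
[[ 667.04023099 -276.92398103]
 [ 550.78138502 -276.50275255]
 [ 548.97979404 -480.85714022]]
-0.20759287988364103 116.2596090650032
89.49489273610455 204.36232893929488
fence [[ 637.29979885 -351.52136251   62.        ]
 [ 637.5780421  -389.51450292   62.        ]]
[435.15425882 -95.37243415]
-107.18127984660298 23.239306281541644
164.16755799132866 30.056961322501543
74.03881283961667 22.870824143798863
-15.153421289577226 30.554757034967565
[[ 457.64564037 -163.79298525]
 [ 467.65733906 -206.15647468]
 [ 397.24823831 -177.31982224]]
-76.70333789634681 43.53044162260998
-167.37613334016586 61.893630489690416
[[ 445.03318206 -177.0841685 ]
 [ 449.63042515 -199.60737471]
 [ 425.41960139 -205.09381645]
 [ 415.10773441 -183.8351241 ]] [ 433.79773575 -191.40512094]
```

```bash
python3 go.py 569 -297 120 -0.3; python3 go.py 569 -297 64 -0.3
```

```text
[0.0531, -0.0285, 0.074, -0.0012, 0.0007, 0.0798]
[0.0531, -0.0284, 0.13, -0.0012, 0.0007, 0.0798]
```

>>> {"name": "jog_arm", "arguments": {
  "targets": [
    [0.053, -0.0285, 0.03, 0, 0, 0.08, 0],
    [0.053, -0.0285, 0.06, 0, 0, 0.08, 0],
    [0.053, -0.0285, 0.09, 0, 0, 0.08, 0],
    [0.053, -0.0285, 0.13, 0, 0, 0.08, 0],
    [0.053, -0.0285, 0.13, 0, 0, 0.08, 0]
  ]
}}

```text
time: 1.75
tool_pos: [561.3, -297.2, 55.4]
tcp_rot: [-179.6, 0.7, -0.6]
ft_force: [-2.1, 0.5, -2.0]
finger_gap: 85.4
```

```bash
python3 go.py 569 -297 64 -0.3; python3 - <<'E'
from h import *
s=snap("wrist","w2.png")
E
```

```text
[0.0075, -0.0003, -0.0087, -0.0072, 0.0123, -0.0052]
```

View pics/w2.png

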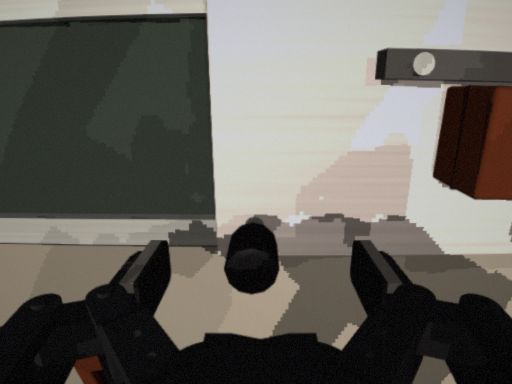

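>>> {"name": "jog_arm", "arguments": {
  "targets": [
    [0, 0, 0, 0, 0, 0, 0],
    [0, 0, 0, 0, 0, 0, 0]
  ]
}}

```text
time: 1.97
tool_pos: [568.6, -302.0, 68.7]
tcp_rot: [179.8, -0.2, -0.6]
ft_force: [-0.2, -0.5, 0.7]
finger_gap: 85.0
```

```bash
python3 go.py 569 -297 64 -0.3
```

```text
[0.0003, -0.005, 0.0046, 0.0027, -0.004, -0.006]
```

>>> {"name": "jog_arm", "arguments": {
  "targets": [
    [0, -0.003, 0.003, 0, 0, 0, 0.3],
    [0, -0.003, 0.003, 0, 0, 0, 0.6],
    [0, -0.003, 0.003, 0, 0, 0, 1],
    [0, -0.003, 0.003, 0, 0, 0, 1],
    [0, -0.003, 0.003, 0, 0, 0, 1]
  ],
  "newtons": 60
}}

```text
time: 2.38
tool_pos: [567.5, -296.7, 62.7]
tcp_rot: [-180.0, -0.0, -0.6]
ft_force: [-2.4, 26.9, 16.7]
finger_gap: 25.6
```

>>> {"name": "jog_arm", "arguments": {
  "targets": [
    [0, 0, 0, 0, 0, 0, 1],
    [0, 0, 0, 0, 0, 0, 1],
    [0, 0, 0, 0, 0, 0, 1]
  ]
}}

```text
time: 2.63
tool_pos: [567.6, -294.3, 62.9]
tcp_rot: [-179.8, 0.0, -0.5]
ft_force: [-3.2, 13.0, 11.0]
finger_gap: 20.5
```

>>> {"name": "jog_arm", "arguments": {
  "targets": [
    [0, -0.015, -0.001, 0, 0, 0, 1],
    [0, -0.04, -0.001, 0, 0, 0, 1],
    [0, -0.065, -0.001, 0, 0, 0, 1],
    [0, -0.09, -0.001, 0, 0, 0, 1],
    [0, -0.11, -0.001, 0, 0, 0, 1]
  ]
}}

```text
time: 3.05
tool_pos: [568.6, -188.2, 63.1]
tcp_rot: [179.8, -0.1, -0.6]
ft_force: [5.1, -14.0, -7.3]
finger_gap: 20.4
```

>>> {"name": "jog_arm", "arguments": {
  "targets": [
    [0, -0.015, 0, 0, 0, 0, 1],
    [0, -0.03, 0, 0, 0, 0, 1],
    [0, -0.04, 0, 0, 0, 0, 1],
    [0, -0.046, 0, 0, 0, 0, 1],
    [0, -0.05, 0, 0, 0, 0, 1]
  ]
}}

```text
time: 3.47
tool_pos: [569.1, -138.0, 63.0]
tcp_rot: [179.8, -0.0, -0.6]
ft_force: [2.0, -10.2, -4.0]
finger_gap: 20.1
```

>>> {"name": "jog_arm", "arguments": {
  "targets": [
    [0, 0, 0, 0, 0, 0, 1],
    [0, 0, 0, 0, 0, 0, 1]
  ]
}}

```text
time: 3.63
tool_pos: [569.1, -137.4, 63.0]
tcp_rot: [180.0, -0.0, -0.6]
ft_force: [1.3, -3.3, -2.5]
finger_gap: 20.0
```

Moving freely; pull on to the hard stop.

>>> {"name": "jog_arm", "arguments": {
  "targets": [
    [0, -0.004, 0, 0, 0, 0, 1],
    [0, -0.007, 0, 0, 0, 0, 1],
    [0, -0.01, 0, 0, 0, 0, 1],
    [0, -0.01, 0, 0, 0, 0, 1]
  ]
}}

```text
time: 3.97
tool_pos: [569.2, -129.2, 63.0]
tcp_rot: [179.8, -0.0, -0.6]
ft_force: [2.1, -11.9, -4.8]
finger_gap: 20.4
```

>>> {"name": "jog_arm", "arguments": {
  "targets": [
    [0, -0.003, 0, 0, 0, 0, 1],
    [0, -0.006, 0, 0, 0, 0, 1],
    [0, -0.006, 0, 0, 0, 0, 1]
  ]
}}

```text
time: 4.22
tool_pos: [569.2, -129.1, 63.1]
tcp_rot: [179.3, -0.1, -0.7]
ft_force: [3.0, -40.6, -12.2]
finger_gap: 20.6
```

>>> {"name": "jog_arm", "arguments": {
  "targets": [
    [0, 0.008, 0, 0, 0, 0, 1],
    [0, 0.008, 0, 0, 0, 0, 0],
    [0, 0.008, 0, 0, 0, 0, 0],
    [0, 0.008, -0.02, 0, 0, 0, 0],
    [0, 0.008, -0.06, 0, 0, 0, 0]
  ]
}}

```text
time: 4.63
tool_pos: [564.6, -126.9, 117.4]
tcp_rot: [-179.8, 0.6, -0.6]
ft_force: [0.5, 0.0, -0.1]
finger_gap: 68.1
```

>>> {"name": "jog_arm", "arguments": {
  "targets": [
    [-0.01, 0.03, -0.04, 0, 0, 0, 0],
    [-0.01, 0.07, -0.08, 0, 0, 0, 0],
    [-0.01, 0.11, -0.1, 0, 0, 0, 0],
    [-0.01, 0.11, -0.1, 0, 0, 0, 0],
    [-0.01, 0.11, -0.1, 0, 0, 0, 0]
  ]
}}

```text
time: 5.05
tool_pos: [559.3, -243.2, 228.2]
tcp_rot: [179.7, -0.4, -0.7]
ft_force: [0.6, 0.0, 0.4]
finger_gap: 85.5
```

```bash
python3 - <<'E'
from h import *
s=snap("wrist","w3.png"); print(r.sense()['tool_pos'],r.sense()['ft_force'])
crop(s,"w3c.png",130,0,400,190,2.9)
snap("side","s3.png")
E
```

```text
[ 558.7918217  -240.81928738  225.69843665] [ 1.30646854  0.25984816 -0.35714767]
```

View pics/w3.png

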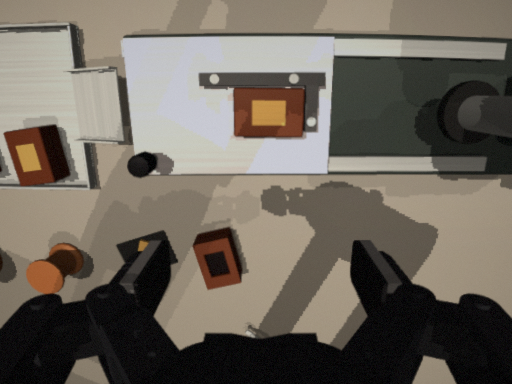

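View pics/w3c.png

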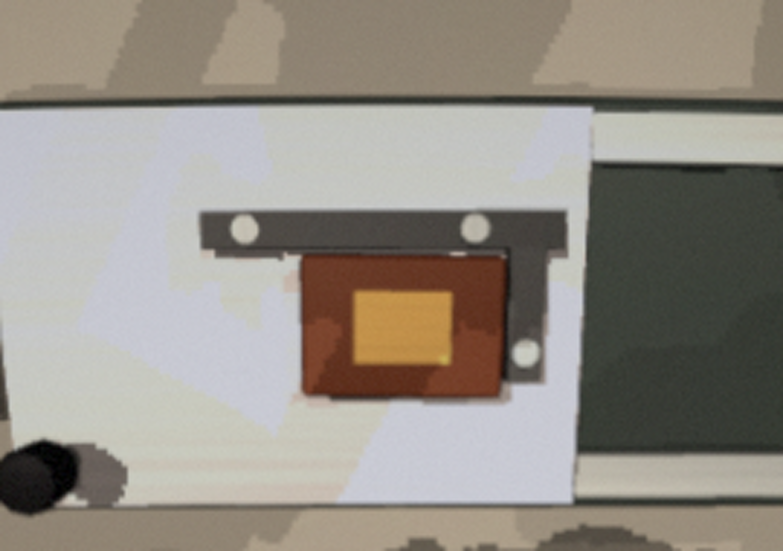

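View pics/s3.png

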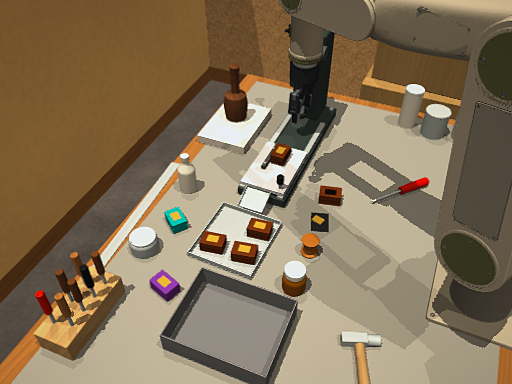

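```bash
python3 - <<'E'
from h import *
w=snap("wrist");a=snap("scene","a4.png");b=snap("side")
C=lambda u,v:(130+u/2.9,v/2.9)
def quad(P,z,s,n):
    b=onz(s,P,z)[:,:2];print(n,b.mean(0).round(1),[ (round(float(np.degrees(np.arctan2(*(b[(i+1)%4]-b[i])[::-1]))),1),round(float(np.linalg.norm(b[(i+1)%4]-b[i])),1)) for i in range(4)])
quad([C(302,256),C(508,256),C(500,397),C(305,395)],84,w,"pressed")
quad([C(353,291),C(452,291),C(452,364),C(354,365)],84,w,"pbadge")
quad([C(201,212),C(568,212),C(568,248),C(201,248)],62,w,"fence")
crop(a,"a4c.png",280,200,450,335,4.4)
crop(b,"b4c.png",150,255,310,384,4.4)
crop(w,"w4c.png",0,0,200,300,2)
E
```

```text
pressed [ 616.6 -246.8] [(-90.5, 62.0), (178.2, 42.5), (88.9, 61.1), (-0.5, 41.8)]
pbadge [ 616.3 -246.4] [(-90.5, 30.1), (-179.3, 22.0), (90.1, 30.4), (-0.1, 22.3)]
fence [ 646.4 -241.2] [(-90.5, 117.9), (-177.5, 11.1), (89.5, 119.0), (-3.3, 11.1)]
```

View pics/a4c.png

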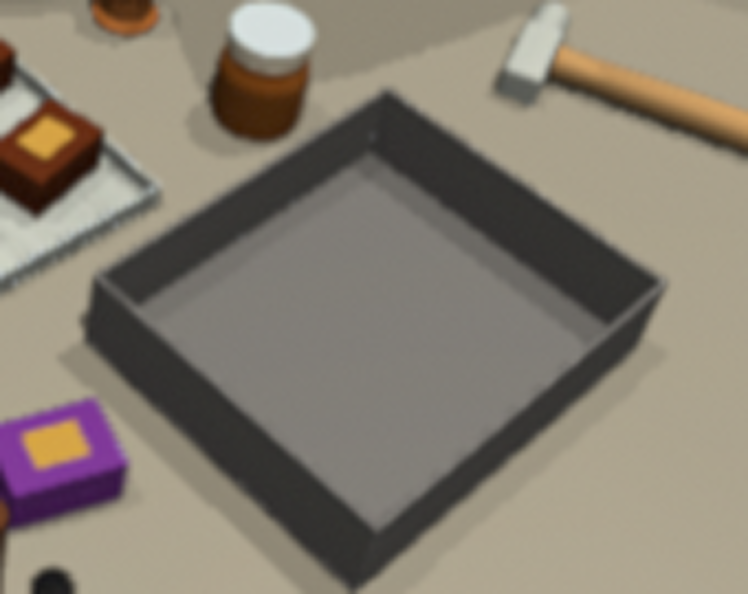

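View pics/b4c.png

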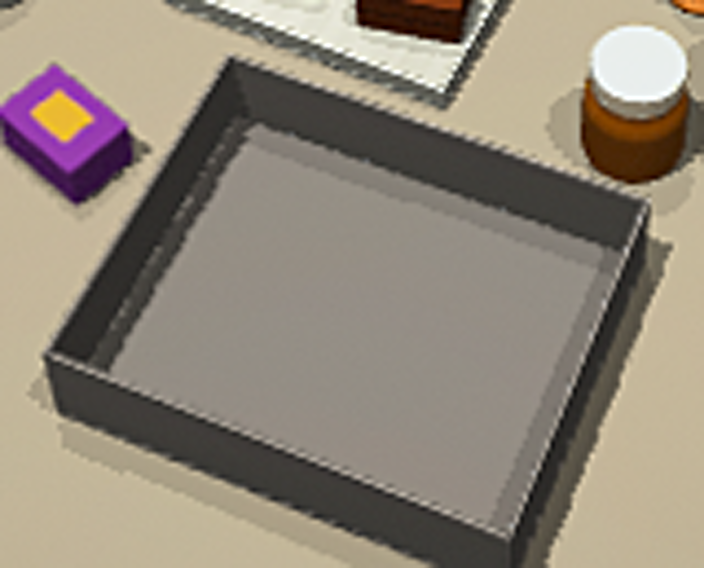

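```bash
python3 - <<'E'
from h import *
a=snap("scene");b=snap("side")
A=lambda u,v:(280+u/4.4,200+v/4.4)
B=lambda u,v:(150+u/4.4,255+v/4.4)
PA=[A(390,91),A(664,283),A(377,533),A(98,278)];PB=[B(647,206),B(512,543),B(48,354),B(232,60)]
T=[]
for p,q in zip(PA,PB):
    t=tri(a,p,b,q);T.append(t[0]);print(t)
T=np.array(T);print(T.mean(0))
for i in range(4):
    v=T[(i+1)%4]-T[i];print(np.degrees(np.arctan2(v[1],v[0])),np.linalg.norm(v))
print(onz(a,PA,60).round(1),onz(b,PB,60).round(1))
E
```

```text
(array([392.19198486, 220.62863045,  54.8978933 ]), np.float64(0.6802059092447271))
(array([388.63158876, 415.16177682,  53.24960453]), np.float64(1.7726379374105345))
(array([637.58662251, 418.06795414,  53.24932367]), np.float64(1.6340534610481305))
(array([638.15716314, 221.01612076,  52.50178601]), np.float64(0.03183807497103864))
[514.14183982 318.71862054  53.47465188]
91.04852515035188 194.57270700604772
0.6688120719886965 248.97199580661743
-89.8341072082975 197.05407727020486
-179.90973705816822 245.97715423835226
[[397.1 223.2  60. ]
 [395.  416.2  60. ]
 [642.3 420.9  60. ]
 [643.  225.3  60. ]] [[391.3 224.3  60. ]
 [387.5 419.1  60. ]
 [634.7 420.2  60. ]
 [635.  225.8  60. ]]
```

```bash
python3 go.py 616.5 -247 150 89.5
```

```text
[0.0592, 0.0093, 0.0714, -0.0026, 0.0006, -1.5707]
```

>>> {"name": "jog_arm", "arguments": {
  "targets": [
    [0.06, 0.007, 0.02, 0, 0, -1.57, 0],
    [0.06, 0.007, 0.04, 0, 0, -1.57, 0],
    [0.06, 0.007, 0.06, 0, 0, -1.57, 0],
    [0.06, 0.007, 0.075, 0, 0, -1.57, 0],
    [0.06, 0.007, 0.075, 0, 0, -1.57, 0]
  ]
}}

```text
time: 5.82
tool_pos: [615.4, -244.0, 141.5]
tcp_rot: [-179.5, 0.2, 35.7]
ft_force: [-1.1, 0.1, -0.4]
finger_gap: 85.7
```

>>> {"name": "jog_arm", "arguments": {
  "targets": [
    [0, 0, 0, 0, 0, -0.945, 0],
    [0, 0, 0, 0, 0, -0.945, 0],
    [0, 0, 0, 0, 0, -0.945, 0],
    [0, 0, 0, 0, 0, -0.945, 0],
    [0, 0, 0, 0, 0, -0.945, 0]
  ]
}}

```text
time: 6.23
tool_pos: [617.5, -245.3, 147.0]
tcp_rot: [-179.9, -0.0, 71.5]
ft_force: [-0.0, -0.2, -0.5]
finger_gap: 85.3
```

```bash
python3 go.py 616.5 -247 90 89.5
```

```text
[-0.002, -0.0003, 0.057, -0.0015, -0.0005, -0.3149]
```

>>> {"name": "jog_arm", "arguments": {
  "targets": [
    [-0.002, 0, 0.01, 0, 0, -0.315, 0],
    [-0.002, 0, 0.02, 0, 0, -0.315, 0],
    [-0.002, 0, 0.03, 0, 0, -0.315, 0],
    [-0.002, 0, 0.04, 0, 0, -0.315, 0],
    [-0.002, 0, 0.04, 0, 0, -0.315, 0]
  ]
}}

```text
time: 6.65
tool_pos: [615.5, -246.8, 104.4]
tcp_rot: [-179.7, -0.1, 89.0]
ft_force: [-0.2, 0.8, -1.2]
finger_gap: 85.3
```

```bash
python3 - <<'E'
from h import *
s=snap("wrist","w5.png"); print(r.sense()['tool_pos'],r.sense()['tcp_rot'])
E
python3 go.py 616.5 -247 64 89.5
```

```text
[ 615.93229409 -247.15240368  105.73360994] [-1.79801261e+02 -9.56469037e-02  8.89684424e+01]
[0.0001, 0.0007, 0.0417, -0.0035, -0.0017, -0.0093]
```

View pics/w5.png

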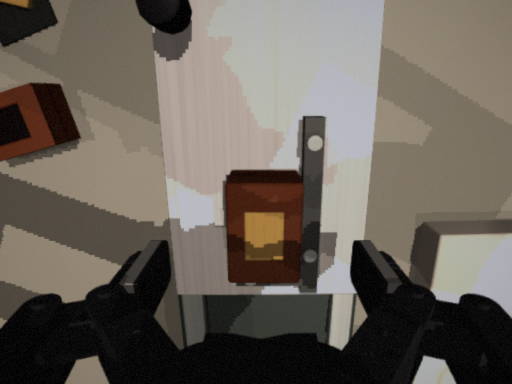

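>>> {"name": "jog_arm", "arguments": {
  "targets": [
    [0, 0.001, 0.02, 0, 0, 0, 0],
    [0, 0.001, 0.035, 0, 0, 0, 0],
    [0, 0.001, 0.041, 0, 0, 0, 0],
    [0, 0.001, 0.041, 0, 0, 0, 0.2],
    [0, 0.001, 0.041, 0, 0, 0, 1]
  ],
  "newtons": 40
}}

```text
time: 7.12
tool_pos: [617.7, -248.2, 66.5]
tcp_rot: [-179.9, -0.0, 89.1]
ft_force: [0.6, 0.4, 0.6]
finger_gap: 63.7
```

>>> {"name": "jog_arm", "arguments": {
  "targets": [
    [0, 0, 0, 0, 0, 0, 1],
    [0, 0, 0, 0, 0, 0, 1],
    [0, 0, 0, 0, 0, 0, 1]
  ]
}}

```text
time: 7.37
tool_pos: [619.0, -248.9, 68.4]
tcp_rot: [179.9, 0.1, 89.1]
ft_force: [1.6, -0.7, 7.6]
finger_gap: 42.8
```

>>> {"name": "jog_arm", "arguments": {
  "targets": [
    [0, 0, -0.01, 0, 0, 0, 1],
    [0, 0, -0.03, 0, 0, 0, 1],
    [0, 0, -0.06, 0, 0, 0, 1],
    [0, 0, -0.09, 0, 0, 0, 1],
    [0, 0, -0.1, 0, 0, 0, 1]
  ],
  "newtons": 50
}}

```text
time: 7.78
tool_pos: [620.4, -249.5, 173.7]
tcp_rot: [179.6, 0.2, 89.1]
ft_force: [1.1, -0.8, 0.7]
finger_gap: 42.5
```

```bash
python3 go.py 456 278 150 0.5;python3 go.py 560 0 160 40
```

```text
[0.5248, -0.1729, 0.0208, 0.008, -0.0028, 1.5461]
[0.2485, -0.0644, 0.0125, 0.0079, 0.0001, 0.8567]
```

>>> {"name": "jog_arm", "arguments": {
  "targets": [
    [0.525, -0.173, 0.015, 0, 0, 1.546, 1],
    [0.525, -0.173, 0.015, 0, 0, 1.546, 1],
    [0.525, -0.173, 0.015, 0, 0, 1.546, 1],
    [0.525, -0.173, 0.015, 0, 0, 1.546, 1],
    [0.525, -0.173, 0.015, 0, 0, 1.546, 1]
  ]
}}

```text
time: 8.2
tool_pos: [555.6, -49.5, 161.4]
tcp_rot: [-180.0, -0.0, 53.2]
ft_force: [0.9, 1.1, -0.2]
finger_gap: 42.7
```

```bash
python3 go.py 456 278 150 0.5
```

```text
[0.2025, -0.276, 0.0114, -0.0001, -0.0001, 0.9194]
```

>>> {"name": "jog_arm", "arguments": {
  "targets": [
    [0.2, -0.275, 0.01, 0, 0, 0.919, 1],
    [0.2, -0.275, 0.01, 0, 0, 0.919, 1],
    [0.2, -0.275, 0.01, 0, 0, 0.919, 1],
    [0.2, -0.275, 0.01, 0, 0, 0.919, 1],
    [0.2, -0.275, 0.01, 0, 0, 0.919, 1]
  ]
}}

```text
time: 8.62
tool_pos: [498.4, 133.3, 156.0]
tcp_rot: [180.0, -0.0, 20.3]
ft_force: [1.0, 0.2, -0.4]
finger_gap: 42.8
```

```bash
python3 go.py 456 278 150 0.5
```

```text
[0.0105, -0.1505, 0.006, -0.0, -0.0005, 0.3458]
```

>>> {"name": "jog_arm", "arguments": {
  "targets": [
    [0.009, -0.14, 0, 0, 0, 0.345, 1],
    [0.009, -0.14, 0, 0, 0, 0.345, 1],
    [0.009, -0.14, 0, 0, 0, 0.345, 1],
    [0.009, -0.14, 0, 0, 0, 0.345, 1],
    [0.009, -0.14, 0, 0, 0, 0.345, 1]
  ]
}}

```text
time: 9.03
tool_pos: [456.4, 270.4, 156.1]
tcp_rot: [-179.9, 0.0, 1.0]
ft_force: [-0.5, -0.2, -1.1]
finger_gap: 42.9
```

>>> {"name": "jog_arm", "arguments": {
  "targets": [
    [0, 0, 0, 0, 0, 0, 1],
    [0, 0, 0, 0, 0, 0, 1]
  ]
}}

```text
time: 9.2
tool_pos: [458.4, 265.5, 155.8]
tcp_rot: [180.0, -0.0, 0.9]
ft_force: [-0.8, -0.2, -0.3]
finger_gap: 43.0
```

```bash
python3 go.py 456 278 23 0.5; python3 - <<'E'
from h import *
snap("wrist","w6.png"); s=snap("side"); crop(s,"s6.png",130,150,340,384,2.5)
E
```

```text
[-0.0022, -0.0126, 0.1328, 0.0005, -0.0, 0.0076]
```

View pics/s6.png

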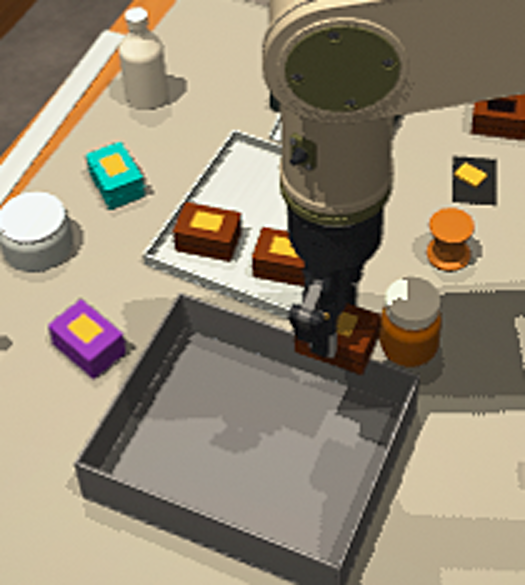

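View pics/w6.png

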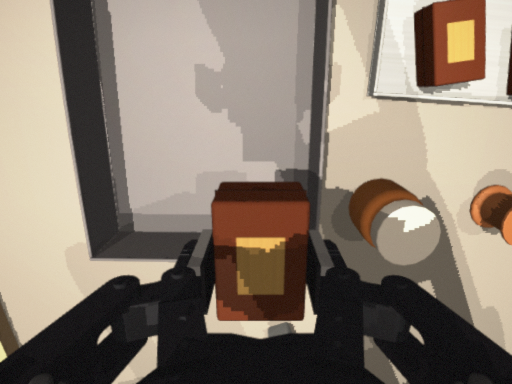

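```bash
python3 - <<'E'
from h import *
s=snap("wrist")
print(onz(s,[(93,258),(325,200),(325,20),(60,20)],60).round(0)); print(onz(s,[(122,215),(312,180),(316,60),(100,20)],3).round(0))
print(onz(s,[(260,265)],156+18).round(0), r.sense()['tool_pos'])
E
```

```text
[[394. 412.  60.]
 [451. 213.  60.]
 [585. 222.  60.]
 [584. 411.  60.]]
[[412. 408.   3.]
 [452. 214.   3.]
 [564. 217.   3.]
 [596. 409.   3.]]
[[459. 266. 174.]] [458.90441805 264.70685888 155.75418019]
```

>>> {"name": "jog_arm", "arguments": {
  "targets": [
    [-0.002, -0.01, 0.03, 0, 0, 0, 1],
    [-0.002, -0.01, 0.07, 0, 0, 0, 1],
    [-0.002, -0.01, 0.1, 0, 0, 0, 1],
    [-0.002, -0.01, 0.12, 0, 0, 0, 1],
    [-0.002, -0.01, 0.13, 0, 0, 0, 1]
  ]
}}

```text
time: 9.77
tool_pos: [454.3, 273.6, 22.1]
tcp_rot: [179.9, 0.3, 0.8]
ft_force: [-0.3, -0.2, -1.1]
finger_gap: 42.8
```

>>> {"name": "jog_arm", "arguments": {
  "targets": [
    [0, 0, 0.001, 0, 0, 0, 1],
    [0, 0, 0.002, 0, 0, 0, 1],
    [0, 0, 0.002, 0, 0, 0, 1]
  ]
}}

```text
time: 10.02
tool_pos: [457.5, 275.8, 25.0]
tcp_rot: [-180.0, -0.1, 0.8]
ft_force: [-0.8, -0.1, -0.4]
finger_gap: 42.8
```

>>> {"name": "jog_arm", "arguments": {
  "targets": [
    [0, 0, 0.003, 0, 0, 0, 1],
    [0, 0, 0.004, 0, 0, 0, 1],
    [0, 0, 0.004, 0, 0, 0, 1]
  ]
}}

```text
time: 10.27
tool_pos: [457.7, 276.2, 21.5]
tcp_rot: [-180.0, -0.2, 0.9]
ft_force: [-0.8, -1.7, 6.1]
finger_gap: 42.7
```

>>> {"name": "jog_arm", "arguments": {
  "targets": [
    [0, 0, 0, 0, 0, 0, 0.35],
    [0, 0, 0, 0, 0, 0, 0.35],
    [0, 0, -0.01, 0, 0, 0, 0.35],
    [0, 0, -0.04, 0, 0, 0, 0.3],
    [0, 0, -0.08, 0, 0, 0, 0.2]
  ]
}}

```text
time: 10.68
tool_pos: [453.4, 274.4, 97.6]
tcp_rot: [179.8, 0.4, 0.9]
ft_force: [0.1, 0.5, -0.3]
finger_gap: 68.1
```

```bash
python3 go.py 575 100 150 0
```

```text
[0.1186, 0.1764, -0.0527, 0.0032, 0.0068, 0.0153]
```

>>> {"name": "jog_arm", "arguments": {
  "targets": [
    [0.085, 0.19, -0.1, 0, 0, 0.015, 0],
    [0.085, 0.19, -0.1, 0, 0, 0.015, 0],
    [0.085, 0.19, -0.1, 0, 0, 0.015, 0],
    [0.085, 0.19, -0.1, 0, 0, 0.015, 0],
    [0.085, 0.19, -0.1, 0, 0, 0.015, 0]
  ]
}}

```text
time: 11.1
tool_pos: [536.0, 104.1, 192.0]
tcp_rot: [-180.0, -0.1, 0.0]
ft_force: [-0.4, 0.1, -0.7]
finger_gap: 85.5
```

>>> {"name": "jog_arm", "arguments": {
  "targets": [
    [0, 0, 0, 0, 0, 0, 0],
    [0, 0, 0, 0, 0, 0, 0],
    [0, 0, 0, 0, 0, 0, 0],
    [0, 0, 0, 0, 0, 0, 0]
  ]
}}

```text
time: 11.43
tool_pos: [534.6, 106.5, 189.2]
tcp_rot: [-180.0, 0.1, 0.1]
ft_force: [-0.6, 0.2, -0.4]
finger_gap: 85.6
```

```bash
python3 - <<'E'
from h import *
s=snap("wrist","w7.png"); print(r.sense()['tool_pos'],r.sense()['tcp_rot'])
def badges(s,zs=37):
    im=np.asarray(s['pixels']);hsv=cv2.cvtColor(im,cv2.COLOR_RGB2HSV)
    m=cv2.inRange(hsv,(15,110,120),(30,255,255))
    for c in cv2.findContours(m,0,2)[0]:
        if cv2.contourArea(c)<150: continue
        (u,v),wh,a=cv2.minAreaRect(c);b=cv2.boxPoints(((u,v),wh,a))
        p=onz(s,b,zs)[:,:2]; e=[p[1]-p[0],p[2]-p[1]];l=max(e,key=np.linalg.norm)
        print((round(u),round(v)),p.mean(0).round(1),[round(float(np.linalg.norm(x)),1) for x in e],round(float(np.degrees(np.arctan(l[1]/l[0]))),1))
badges(s)
E
cat >> h.py <<'E'
def badges(s,zs=37,amin=150):
    im=np.asarray(s['pixels']);hsv=cv2.cvtColor(im,cv2.COLOR_RGB2HSV)
    m=cv2.inRange(hsv,(15,110,120),(30,255,255))
    for c in cv2.findContours(m,0,2)[0]:
        if cv2.contourArea(c)<amin: continue
        (u,v),wh,a=cv2.minAreaRect(c);b=cv2.boxPoints(((u,v),wh,a))
        p=onz(s,b,zs)[:,:2]; e=[p[1]-p[0],p[2]-p[1]];l=max(e,key=np.linalg.norm)
        print((round(u),round(v)),p.mean(0).round(1),[round(float(np.linalg.norm(x)),1) for x in e],round(float(np.degrees(np.arctan2(l[1],l[0]))),1))
E
```

```text
[534.53292089 106.65833359 189.06824416] [-1.79993746e+02  1.05637416e-01  9.91800946e-02]
(429, 246) [454.7 -74.4] [27.4, 17.8] -15.2
(101, 245) [454.8 277.3] [22.8, 33.4] 1.2
(355, 134) [573.2  17.2] [22.3, 31.1] 7.9
(259, 128) [578.  108.9] [22.8, 31.2] 11.1
(257, 22) [669.6 110.4] [22.6, 30.9] 10.0
```

View pics/w7.png

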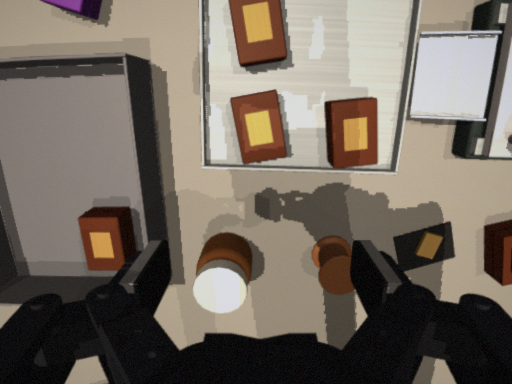

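```bash
python3 go.py 578 109 100 10.5
```

```text
[0.0436, -0.0023, 0.089, -0.0003, 0.0018, -0.1815]
```

>>> {"name": "jog_arm", "arguments": {
  "targets": [
    [0.0435, -0.002, 0.03, 0, 0, -0.18, 0],
    [0.0435, -0.002, 0.06, 0, 0, -0.18, 0],
    [0.0435, -0.002, 0.085, 0, 0, -0.18, 0],
    [0.0435, -0.002, 0.09, 0, 0, -0.18, 0],
    [0.0435, -0.002, 0.09, 0, 0, -0.18, 0]
  ]
}}

```text
time: 11.9
tool_pos: [576.0, 108.4, 96.6]
tcp_rot: [-180.0, 0.4, 10.4]
ft_force: [-0.4, -0.7, -0.0]
finger_gap: 85.4
```

>>> {"name": "jog_arm", "arguments": {
  "targets": [
    [0, 0, 0, 0, 0, 0, 0],
    [0, 0, 0, 0, 0, 0, 0],
    [0, 0, 0, 0, 0, 0, 0]
  ]
}}

```text
time: 12.15
tool_pos: [580.5, 108.0, 102.6]
tcp_rot: [180.0, -0.2, 10.3]
ft_force: [-0.4, -0.4, 0.0]
finger_gap: 85.6
```

```bash
python3 - <<'E'
from h import *
s=snap("wrist","w8.png"); badges(s)
E
python3 go.py 578 109 20 10.5
```

```text
(431, 364) [459.5 -67.5] [14.0, 19.3] -91.3
(380, 231) [574.9  17.6] [29.0, 22.1] 3.9
(260, 205) [578.8 108.9] [21.7, 28.8] -168.8
(283, 72) [669.5 110.3] [22.5, 29.8] -167.7
[-0.0025, -0.0016, 0.0824, 0.0003, -0.0037, -0.0029]
```

View pics/w8.png

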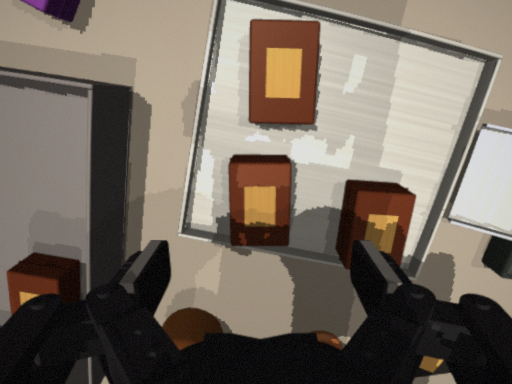

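>>> {"name": "jog_arm", "arguments": {
  "targets": [
    [-0.002, -0.001, 0.03, 0, 0, 0, 0],
    [-0.002, -0.001, 0.06, 0, 0, 0, 0],
    [-0.002, -0.001, 0.078, 0, 0, 0, 0],
    [-0.002, -0.001, 0.082, 0, 0, 0, 0],
    [-0.002, -0.001, 0.082, 0, 0, 0, 0.3]
  ]
}}

```text
time: 12.62
tool_pos: [576.1, 108.1, 17.3]
tcp_rot: [-180.0, 0.1, 10.3]
ft_force: [0.2, 0.3, 0.5]
finger_gap: 75.3
```

>>> {"name": "jog_arm", "arguments": {
  "targets": [
    [0, 0, 0, 0, 0, 0, 0.6],
    [0, 0, 0, 0, 0, 0, 1],
    [0, 0, 0, 0, 0, 0, 1],
    [0, 0, 0, 0, 0, 0, 1]
  ]
}}

```text
time: 12.95
tool_pos: [579.1, 108.4, 20.7]
tcp_rot: [180.0, -0.3, 10.3]
ft_force: [-1.2, -0.2, 6.3]
finger_gap: 42.7
```

>>> {"name": "jog_arm", "arguments": {
  "targets": [
    [0, 0, -0.02, 0, 0, 0, 1],
    [0, 0, -0.06, 0, 0, 0, 1],
    [0, 0, -0.1, 0, 0, 0, 1],
    [0, -0.03, -0.12, 0, 0, 0.16, 1],
    [0, -0.07, -0.12, 0, 0, 0.16, 1]
  ]
}}

```text
time: 13.37
tool_pos: [569.6, 176.2, 146.7]
tcp_rot: [-179.9, -0.7, 0.5]
ft_force: [2.1, 1.7, -0.8]
finger_gap: 42.9
```

```bash
python3 go.py 575 276 130 0.8
```

```text
[0.0062, -0.0997, 0.017, -0.0016, -0.0129, -0.0044]
```

>>> {"name": "jog_arm", "arguments": {
  "targets": [
    [0.008, -0.04, 0, 0, 0, 0, 1],
    [0.008, -0.08, 0, 0, 0, 0, 1],
    [0.008, -0.1, 0.01, 0, 0, 0, 1],
    [0.008, -0.1, 0.03, 0, 0, 0, 1],
    [0.008, -0.1, 0.06, 0, 0, 0, 1]
  ]
}}

```text
time: 13.78
tool_pos: [572.9, 280.4, 81.9]
tcp_rot: [-179.8, -0.4, 1.3]
ft_force: [0.9, -0.1, -0.7]
finger_gap: 42.7
```

>>> {"name": "jog_arm", "arguments": {
  "targets": [
    [0, 0, 0, 0, 0, 0, 1],
    [0, 0, 0, 0, 0, 0, 1],
    [0, 0, 0, 0, 0, 0, 1]
  ]
}}

```text
time: 14.03
tool_pos: [571.1, 277.2, 79.6]
tcp_rot: [-180.0, -0.1, 1.1]
ft_force: [0.3, 0.2, -0.4]
finger_gap: 42.7
```

```bash
python3 go.py 575 276 24 0.8
```

```text
[0.0039, 0.0013, 0.0556, -0.0004, -0.0011, 0.0059]
```

>>> {"name": "jog_arm", "arguments": {
  "targets": [
    [0.004, 0.001, 0.03, 0, 0, 0, 1],
    [0.004, 0.001, 0.05, 0, 0, 0, 1],
    [0.004, 0.001, 0.057, 0, 0, 0, 1],
    [0.004, 0.001, 0.06, 0, 0, 0, 1],
    [0.004, 0.001, 0.06, 0, 0, 0, 1]
  ]
}}

```text
time: 14.45
tool_pos: [575.7, 276.3, 20.6]
tcp_rot: [-180.0, -0.1, 1.1]
ft_force: [-0.8, 0.3, -1.0]
finger_gap: 43.2
```

>>> {"name": "jog_arm", "arguments": {
  "targets": [
    [0, 0, 0.001, 0, 0, 0, 1],
    [0, 0, 0.002, 0, 0, 0, 1]
  ]
}}

```text
time: 14.62
tool_pos: [576.2, 276.6, 20.2]
tcp_rot: [-179.9, -0.2, 1.1]
ft_force: [-10.3, -5.4, 23.4]
finger_gap: 42.5
```

>>> {"name": "jog_arm", "arguments": {
  "targets": [
    [0, 0, -0.002, 0, 0, 0, 0.35],
    [0, 0, -0.002, 0, 0, 0, 0.35],
    [0, 0, -0.012, 0, 0, 0, 0.35],
    [0, 0, -0.04, 0, 0, 0, 0.3],
    [0, 0, -0.08, 0, 0, 0, 0.2]
  ]
}}

```text
time: 15.03
tool_pos: [571.4, 275.0, 93.2]
tcp_rot: [179.9, 0.4, 1.2]
ft_force: [-0.3, 0.6, 0.0]
finger_gap: 67.9
```

```bash
python3 go.py 669.5 110 110 11
```

```text
[0.0946, 0.167, -0.0171, 0.0019, 0.0075, -0.1719]
```

>>> {"name": "jog_arm", "arguments": {
  "targets": [
    [0.09, 0.168, -0.02, 0, 0, -0.172, 0],
    [0.09, 0.168, -0.02, 0, 0, -0.172, 0],
    [0.09, 0.168, -0.02, 0, 0, -0.172, 0],
    [0.09, 0.168, -0.02, 0, 0, -0.172, 0],
    [0.09, 0.168, -0.02, 0, 0, -0.172, 0]
  ]
}}

```text
time: 15.45
tool_pos: [669.9, 106.3, 118.2]
tcp_rot: [179.9, -0.1, 10.9]
ft_force: [0.2, 0.1, 0.4]
finger_gap: 85.2
```

>>> {"name": "jog_arm", "arguments": {
  "targets": [
    [0, 0, 0, 0, 0, 0, 0],
    [0, 0, 0, 0, 0, 0, 0],
    [0, 0, 0, 0, 0, 0, 0]
  ]
}}

```text
time: 15.7
tool_pos: [667.7, 110.4, 116.4]
tcp_rot: [-180.0, -0.0, 11.0]
ft_force: [-0.2, 0.2, 0.0]
finger_gap: 85.7
```

```bash
python3 - <<'E'
from h import *
s=snap("wrist","w9.png"); badges(s)
E
python3 go.py 669.5 110 20 11
```

```text
(43, 263) [574.2 277.8] [22.9, 34.7] -178.7
(262, 194) [669.3 110.2] [30.6, 22.4] 7.2
(44, 87) [718.  276.6] [31.8, 21.5] -19.9
(352, 14) [802.3  76.4] [29.3, 21.1] -39.0
[0.0019, 0.0015, 0.0962, -0.0005, 0.0002, 0.0008]
```

View pics/w9.png

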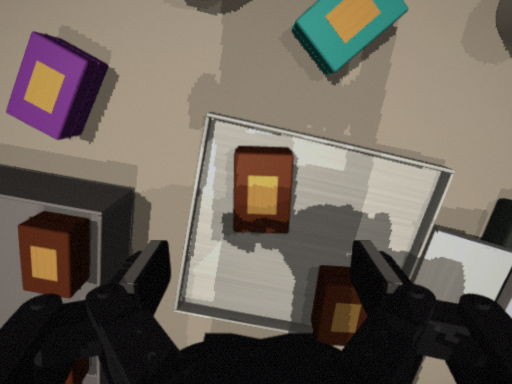

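>>> {"name": "jog_arm", "arguments": {
  "targets": [
    [0.002, 0.001, 0.035, 0, 0, 0.02, 0],
    [0.002, 0.001, 0.07, 0, 0, 0.02, 0],
    [0.002, 0.001, 0.09, 0, 0, 0.02, 0],
    [0.002, 0.001, 0.096, 0, 0, 0.02, 0],
    [0.002, 0.001, 0.096, 0, 0, 0.02, 0.3]
  ]
}}

```text
time: 16.17
tool_pos: [667.3, 110.7, 17.3]
tcp_rot: [-180.0, 0.3, 10.0]
ft_force: [-0.4, -0.2, 0.3]
finger_gap: 75.9
```

>>> {"name": "jog_arm", "arguments": {
  "targets": [
    [0, 0, 0, 0, 0, 0, 0.6],
    [0, 0, 0, 0, 0, 0, 1],
    [0, 0, 0, 0, 0, 0, 1],
    [0, 0, 0, 0, 0, 0, 1]
  ]
}}

```text
time: 16.5
tool_pos: [672.1, 110.0, 23.2]
tcp_rot: [180.0, -0.3, 9.9]
ft_force: [-0.5, 1.0, 5.6]
finger_gap: 42.4
```

>>> {"name": "jog_arm", "arguments": {
  "targets": [
    [0, 0, -0.02, 0, 0, 0, 1],
    [0, 0, -0.06, 0, 0, 0, 1],
    [0, 0, -0.1, 0, 0, 0, 1],
    [-0.04, -0.02, -0.12, 0, 0, 0.16, 1],
    [-0.07, -0.05, -0.12, 0, 0, 0.16, 1]
  ]
}}

```text
time: 16.92
tool_pos: [603.1, 141.5, 147.3]
tcp_rot: [-179.9, -0.7, 0.1]
ft_force: [0.2, 1.0, -0.4]
finger_gap: 42.9
```

```bash
python3 go.py 577 362 130 0.8
```

```text
[-0.0258, -0.2205, 0.0172, -0.0008, -0.0123, -0.0115]
```

>>> {"name": "jog_arm", "arguments": {
  "targets": [
    [-0.022, -0.2205, 0, 0, 0, -0.01, 1],
    [-0.022, -0.2205, 0, 0, 0, -0.01, 1],
    [-0.022, -0.2205, 0, 0, 0, -0.01, 1],
    [-0.022, -0.2205, 0, 0, 0, -0.01, 1],
    [-0.022, -0.2205, 0, 0, 0, -0.01, 1]
  ]
}}

```text
time: 17.33
tool_pos: [575.2, 351.9, 141.2]
tcp_rot: [-179.9, -0.1, 1.3]
ft_force: [1.3, 0.4, -1.4]
finger_gap: 42.7
```

>>> {"name": "jog_arm", "arguments": {
  "targets": [
    [0, -0.005, 0.02, 0, 0, 0, 1],
    [0, -0.005, 0.04, 0, 0, 0, 1],
    [0, -0.005, 0.06, 0, 0, 0, 1],
    [0, -0.005, 0.06, 0, 0, 0, 1],
    [0, -0.005, 0.06, 0, 0, 0, 1]
  ]
}}

```text
time: 17.75
tool_pos: [574.3, 354.5, 78.8]
tcp_rot: [179.9, 0.1, 1.3]
ft_force: [-0.5, 0.7, 0.5]
finger_gap: 42.7
```

```bash
python3 go.py 577 362 24 0.8
```

```text
[0.003, -0.0075, 0.0548, 0.0011, 0.0022, 0.0083]
```

>>> {"name": "jog_arm", "arguments": {
  "targets": [
    [0.003, -0.0075, 0.03, 0, 0, 0, 1],
    [0.003, -0.0075, 0.045, 0, 0, 0, 1],
    [0.003, -0.0075, 0.053, 0, 0, 0, 1],
    [0.003, -0.0075, 0.055, 0, 0, 0, 1],
    [0.003, -0.0075, 0.055, 0, 0, 0, 1]
  ]
}}

```text
time: 18.17
tool_pos: [577.9, 362.1, 24.7]
tcp_rot: [180.0, 0.0, 1.3]
ft_force: [0.3, -1.3, -0.7]
finger_gap: 42.7
```

>>> {"name": "jog_arm", "arguments": {
  "targets": [
    [0, 0, 0, 0, 0, 0, 1],
    [0, 0, 0.001, 0, 0, 0, 1],
    [0, 0, 0.001, 0, 0, 0, 1]
  ]
}}

```text
time: 18.42
tool_pos: [578.7, 362.7, 24.7]
tcp_rot: [-180.0, -0.1, 1.3]
ft_force: [-0.7, -0.9, -1.2]
finger_gap: 42.3
```

>>> {"name": "jog_arm", "arguments": {
  "targets": [
    [0, 0, 0.001, 0, 0, 0, 1],
    [0, 0, 0.002, 0, 0, 0, 1],
    [0, 0, 0.002, 0, 0, 0, 1]
  ]
}}

```text
time: 18.67
tool_pos: [578.5, 362.8, 23.2]
tcp_rot: [-180.0, -0.1, 1.3]
ft_force: [-3.3, -3.2, 6.8]
finger_gap: 42.9
```

>>> {"name": "jog_arm", "arguments": {
  "targets": [
    [0, 0, 0, 0, 0, 0, 0.35],
    [0, 0, 0, 0, 0, 0, 0.35],
    [0, 0, -0.012, 0, 0, 0, 0.35],
    [0, 0, -0.05, 0, 0, 0, 0.3],
    [0, 0, -0.09, 0, 0, 0, 0.2]
  ]
}}

```text
time: 19.08
tool_pos: [575.7, 361.2, 109.6]
tcp_rot: [179.8, 0.3, 1.3]
ft_force: [0.9, 1.1, 0.5]
finger_gap: 68.0
```

```bash
python3 go.py 573.5 17.5 120 6
```

```text
[-0.0099, 0.3436, -0.0093, 0.0027, 0.0061, -0.0825]
```

>>> {"name": "jog_arm", "arguments": {
  "targets": [
    [-0.01, 0.344, -0.01, 0, 0, -0.082, 0],
    [-0.01, 0.344, -0.01, 0, 0, -0.082, 0],
    [-0.01, 0.344, -0.01, 0, 0, -0.082, 0],
    [-0.01, 0.344, -0.01, 0, 0, -0.082, 0],
    [-0.01, 0.344, -0.01, 0, 0, -0.082, 0]
  ]
}}

```text
time: 19.5
tool_pos: [576.4, 152.6, 118.8]
tcp_rot: [-180.0, -0.1, 6.0]
ft_force: [0.7, -0.5, 0.7]
finger_gap: 85.3
```

```bash
python3 go.py 573.5 17.5 120 6
```

```text
[-0.017, 0.1341, -0.0013, -0.0, -0.0011, 0.0001]
```

>>> {"name": "jog_arm", "arguments": {
  "targets": [
    [-0.017, 0.126, 0.01, 0, 0, 0, 0],
    [-0.017, 0.126, 0.01, 0, 0, 0, 0],
    [-0.017, 0.126, 0.01, 0, 0, 0, 0],
    [-0.017, 0.126, 0.01, 0, 0, 0, 0],
    [-0.017, 0.126, 0.01, 0, 0, 0, 0]
  ]
}}

```text
time: 19.92
tool_pos: [572.8, 24.6, 108.2]
tcp_rot: [180.0, -0.0, 5.7]
ft_force: [0.8, -0.1, -0.5]
finger_gap: 85.1
```

>>> {"name": "jog_arm", "arguments": {
  "targets": [
    [0, 0, 0, 0, 0, 0, 0],
    [0, 0, 0, 0, 0, 0, 0],
    [0, 0, 0, 0, 0, 0, 0]
  ]
}}

```text
time: 20.17
tool_pos: [573.0, 28.7, 108.0]
tcp_rot: [-180.0, -0.0, 6.1]
ft_force: [-1.1, -0.4, -0.2]
finger_gap: 85.6
```

```bash
python3 - <<'E'
from h import *
s=snap("wrist","w10.png"); badges(s)
E
python3 go.py 573.5 17.5 22 6
```

```text
(277, 201) [573.6  17.2] [21.5, 27.8] -172.1
[-0.0006, 0.0112, 0.0858, -0.0001, -0.0003, 0.0016]
```

View pics/w10.png

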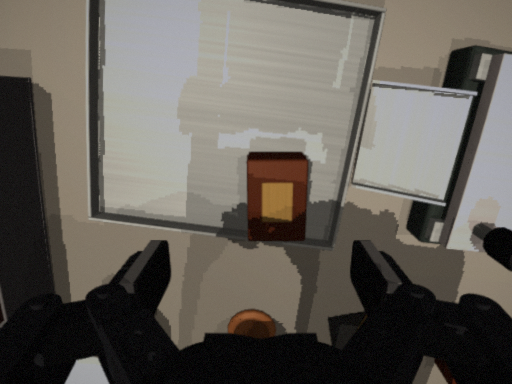

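```bash
python3 - <<'E'
from h import *
s=snap("wrist")
print(onz(s,[(352,185),(330,243)],18).round(1),onz(s,[(352,185),(450,205),(400,193)],28).round(1),onz(s,[(306,158),(306,238)],37).round(1))
E
```

```text
[[586.8 -41.5  18. ]
 [535.3 -33.   18. ]] [[ 589.4  -38.1   28. ]
 [ 581.8 -118.3   28. ]
 [ 587.2  -76.1   28. ]] [[607.6   1.   37. ]
 [546.7  -8.3  37. ]]
```

>>> {"name": "jog_arm", "arguments": {
  "targets": [
    [0, 0.011, 0.01, 0, 0, -0.02, 0.2],
    [0, 0.011, 0.03, 0, 0, -0.02, 0.2],
    [0, 0.011, 0.06, 0, 0, -0.02, 0.2],
    [0, 0.011, 0.082, 0, 0, -0.02, 0.2],
    [0, 0.011, 0.086, 0, 0, -0.02, 0.2]
  ]
}}

```text
time: 20.68
tool_pos: [570.4, 17.3, 16.9]
tcp_rot: [-179.9, 0.4, 7.2]
ft_force: [-1.5, 0.6, -0.2]
finger_gap: 68.2
```

>>> {"name": "jog_arm", "arguments": {
  "targets": [
    [0, 0, 0, 0, 0, 0, 0.3],
    [0, 0, 0, 0, 0, 0, 1],
    [0, 0, 0, 0, 0, 0, 1],
    [0, 0, 0, 0, 0, 0, 1]
  ]
}}

```text
time: 21.02
tool_pos: [575.7, 16.3, 23.8]
tcp_rot: [180.0, -0.2, 7.1]
ft_force: [0.8, -0.2, -1.2]
finger_gap: 42.7
```

>>> {"name": "jog_arm", "arguments": {
  "targets": [
    [0, 0, -0.02, 0, 0, 0, 1],
    [0, 0, -0.06, 0, 0, 0, 1],
    [0, 0, -0.1, 0, 0, 0, 1],
    [0, -0.03, -0.13, 0, 0, 0.1, 1],
    [0, -0.07, -0.13, 0, 0, 0.1, 1]
  ]
}}

```text
time: 21.43
tool_pos: [570.9, 84.1, 161.9]
tcp_rot: [180.0, -0.9, 0.8]
ft_force: [1.8, 1.2, -0.1]
finger_gap: 42.4
```

```bash
python3 go.py 458 362 150 0.8
```

```text
[-0.1091, -0.2795, 0.0102, 0.0004, -0.0152, 0.0003]
```

>>> {"name": "jog_arm", "arguments": {
  "targets": [
    [-0.11, -0.279, 0.005, 0, 0, 0, 1],
    [-0.11, -0.279, 0.005, 0, 0, 0, 1],
    [-0.11, -0.279, 0.005, 0, 0, 0, 1],
    [-0.11, -0.279, 0.005, 0, 0, 0, 1],
    [-0.11, -0.279, 0.005, 0, 0, 0, 1]
  ]
}}

```text
time: 21.85
tool_pos: [483.7, 279.5, 149.8]
tcp_rot: [-179.9, -0.1, 1.4]
ft_force: [0.3, 0.7, -1.0]
finger_gap: 42.6
```

```bash
python3 go.py 458 362 150 0.8
```

```text
[-0.0237, -0.0831, -0.0002, -0.0011, -0.0025, 0.0101]
```

>>> {"name": "jog_arm", "arguments": {
  "targets": [
    [-0.022, -0.08, 0, 0, 0, 0.01, 1],
    [-0.022, -0.08, 0, 0, 0, 0.01, 1],
    [-0.022, -0.08, 0.02, 0, 0, 0.01, 1],
    [-0.022, -0.08, 0.05, 0, 0, 0.01, 1],
    [-0.022, -0.08, 0.07, 0, 0, 0.01, 1]
  ]
}}

```text
time: 22.27
tool_pos: [459.9, 358.4, 77.9]
tcp_rot: [-179.9, -0.1, 1.0]
ft_force: [0.0, -0.4, -1.6]
finger_gap: 42.5
```

>>> {"name": "jog_arm", "arguments": {
  "targets": [
    [0, 0, 0, 0, 0, 0, 1],
    [0, 0, 0, 0, 0, 0, 1],
    [0, 0, 0, 0, 0, 0, 1]
  ]
}}

```text
time: 22.52
tool_pos: [461.4, 357.6, 80.3]
tcp_rot: [-179.9, -0.1, 0.8]
ft_force: [0.1, 0.5, -1.5]
finger_gap: 42.8
```

```bash
python3 go.py 458 362 24 0.8
```

```text
[-0.0035, -0.0044, 0.0563, -0.0015, -0.0023, -0.0]
```

>>> {"name": "jog_arm", "arguments": {
  "targets": [
    [-0.003, -0.004, 0.03, 0, 0, 0, 1],
    [-0.003, -0.004, 0.045, 0, 0, 0, 1],
    [-0.003, -0.004, 0.052, 0, 0, 0, 1],
    [-0.003, -0.004, 0.054, 0, 0, 0, 1],
    [-0.003, -0.004, 0.055, 0, 0, 0, 1]
  ]
}}

```text
time: 22.93
tool_pos: [458.3, 361.3, 24.6]
tcp_rot: [-179.9, -0.1, 0.8]
ft_force: [-0.6, 0.3, -0.9]
finger_gap: 42.5
```

>>> {"name": "jog_arm", "arguments": {
  "targets": [
    [0, 0, 0.001, 0, 0, 0, 1],
    [0, 0, 0.001, 0, 0, 0, 1],
    [0, 0, 0.001, 0, 0, 0, 1]
  ]
}}

```text
time: 23.18
tool_pos: [458.1, 361.5, 23.5]
tcp_rot: [-179.9, -0.1, 0.8]
ft_force: [0.5, -1.0, 2.5]
finger_gap: 42.7
```

>>> {"name": "jog_arm", "arguments": {
  "targets": [
    [0, 0, 0.0005, 0, 0, 0, 0.35],
    [0, 0, 0, 0, 0, 0, 0.35],
    [0, 0, -0.012, 0, 0, 0, 0.35],
    [0, 0, -0.05, 0, 0, 0, 0.3],
    [0, 0, -0.09, 0, 0, 0, 0.2]
  ]
}}

```text
time: 23.6
tool_pos: [455.1, 359.7, 111.2]
tcp_rot: [179.8, 0.3, 0.8]
ft_force: [1.2, -0.0, -0.0]
finger_gap: 68.4
```

>>> {"name": "jog_arm", "arguments": {
  "targets": [
    [0, 0.04, -0.04, 0, 0, 0, 0],
    [0, 0.08, -0.06, 0, 0, 0, 0],
    [0, 0.12, -0.06, 0, 0, 0, 0],
    [0, 0.16, -0.06, 0, 0, 0, 0],
    [0, 0.2, -0.06, 0, 0, 0, 0]
  ]
}}

```text
time: 24.02
tool_pos: [460.4, 170.3, 174.6]
tcp_rot: [-180.0, -0.2, 0.9]
ft_force: [0.9, -1.4, 0.2]
finger_gap: 85.5
```

```bash
python3 go.py 400 -110 180 0; python3 - <<'E'
from h import *
snap("scene","a11.png")
E
```

```text
[-0.0647, 0.2793, -0.0058, -0.0008, -0.0037, 0.0154]
```

View pics/a11.png

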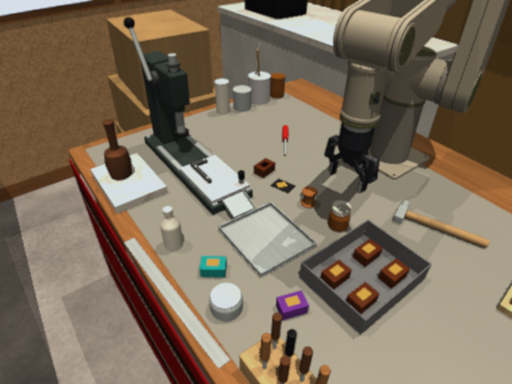

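>>> {"name": "jog_arm", "arguments": {
  "targets": [
    [-0.05, 0.31, -0.02, 0, 0, 0.015, 0],
    [-0.05, 0.31, -0.02, 0, 0, 0.015, 0],
    [-0.05, 0.31, -0.02, 0, 0, 0.015, 0],
    [-0.05, 0.31, -0.02, 0, 0, 0.015, 0],
    [-0.05, 0.31, -0.02, 0, 0, 0.015, 0]
  ]
}}

```text
time: 24.48
tool_pos: [429.1, -35.9, 186.6]
tcp_rot: [180.0, -0.1, -0.0]
ft_force: [1.6, -0.1, -0.0]
finger_gap: 85.4
```

```bash
python3 go.py 410 -150 180 0
```

```text
[-0.0191, 0.1141, 0.0066, 0.0003, -0.0016, -0.0002]
```

>>> {"name": "jog_arm", "arguments": {
  "targets": [
    [-0.02, 0.11, 0.01, 0, 0, 0, 0],
    [-0.02, 0.11, 0.01, 0, 0, 0, 0],
    [-0.02, 0.11, 0.01, 0, 0, 0, 0],
    [-0.02, 0.11, 0.01, 0, 0, 0, 0],
    [-0.02, 0.11, 0.01, 0, 0, 0, 0]
  ]
}}

```text
time: 24.9
tool_pos: [409.2, -145.6, 176.0]
tcp_rot: [180.0, -0.0, -0.3]
ft_force: [-0.1, -0.2, -0.5]
finger_gap: 85.4
```

>>> {"name": "jog_arm", "arguments": {
  "targets": [
    [0, 0, 0, 0, 0, 0, 0],
    [0, 0, 0, 0, 0, 0, 0],
    [0, 0, 0, 0, 0, 0, 0],
    [0, 0, 0, 0, 0, 0, 0]
  ]
}}

```text
time: 25.23
tool_pos: [410.0, -143.2, 175.4]
tcp_rot: [-180.0, -0.0, 0.1]
ft_force: [0.5, 0.2, 0.3]
finger_gap: 85.6
```

```bash
python3 - <<'E'
from h import *
s=snap("wrist","w12.png"); badges(s,9); print(r.sense()['tool_pos'])
crop(s,"w12c.png",150,60,410,230,3)
E
```

```text
(210, 140) [439.6 -91.6] [29.9, 21.6] -18.0
[ 409.92455015 -143.36038836  175.37780471]
```

View pics/w12c.png

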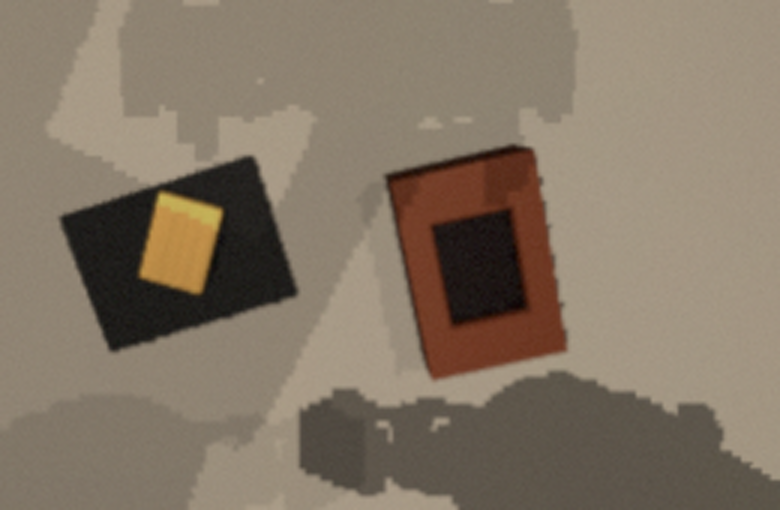

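```bash
cat >> h.py <<'E'
def quad(P,z,s,n):
    b=onz(s,P,z)[:,:2];print(n,b.mean(0).round(1),[ (round(float(np.degrees(np.arctan2(*(b[(i+1)%4]-b[i])[::-1]))),1),round(float(np.linalg.norm(b[(i+1)%4]-b[i])),1)) for i in range(4)])
E
python3 - <<'E'
from h import *
s=snap("wrist")
C=lambda u,v:(150+u/3,60+v/3)
quad([C(388,177),C(533,151),C(567,350),C(434,379)],34,s,"box")
quad([C(432,225),C(510,209),C(527,309),C(452,325)],34,s,"rec")
quad([C(162,192),C(222,210),C(200,294),C(140,277)],9,s,"badge")
E
```

```text
box [ 435.6 -188.7] [(-79.6, 43.9), (-166.6, 63.1), (103.1, 43.0), (14.2, 65.1)]
rec [ 435.5 -188.5] [(-78.1, 24.0), (-167.1, 31.7), (102.7, 23.9), (13.2, 32.0)]
badge [438.9 -92.5] [(-106.7, 20.4), (163.7, 29.4), (73.9, 20.9), (-17.2, 29.6)]
```

```bash
python3 go.py 435.5 -188.6 100 13
```

```text
[0.0256, 0.0451, 0.0753, -0.0, -0.0001, -0.2261]
```

>>> {"name": "jog_arm", "arguments": {
  "targets": [
    [0.0255, 0.045, 0.03, 0, 0, -0.226, 0],
    [0.0255, 0.045, 0.06, 0, 0, -0.226, 0],
    [0.0255, 0.045, 0.075, 0, 0, -0.226, 0],
    [0.0255, 0.045, 0.075, 0, 0, -0.226, 0],
    [0.0255, 0.045, 0.075, 0, 0, -0.226, 0]
  ]
}}

```text
time: 25.75
tool_pos: [434.2, -188.4, 99.4]
tcp_rot: [-179.9, 0.1, 12.9]
ft_force: [0.2, 0.1, 0.7]
finger_gap: 85.4
```

>>> {"name": "jog_arm", "arguments": {
  "targets": [
    [0, 0, 0, 0, 0, 0, 0],
    [0, 0, 0, 0, 0, 0, 0],
    [0, 0, 0, 0, 0, 0, 0]
  ]
}}

```text
time: 26.0
tool_pos: [436.2, -189.5, 102.2]
tcp_rot: [179.9, -0.1, 12.9]
ft_force: [1.4, -0.0, -0.8]
finger_gap: 85.7
```

```bash
python3 - <<'E'
from h import *
s=snap("wrist","w13.png"); 
E
python3 go.py 435.5 -188.6 17.5 13
```

```text
[-0.0006, -0.0012, 0.0845, 0.002, -0.0022, -0.0014]
```

View pics/w13.png

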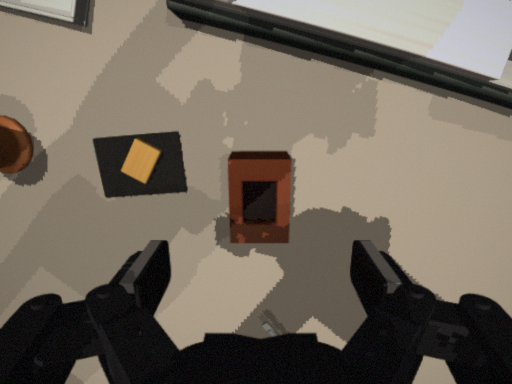

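Box with the empty recess at (259,200), aligned between the jaws. Descend and grip.

>>> {"name": "jog_arm", "arguments": {
  "targets": [
    [0, -0.001, 0.03, 0, 0, 0, 0],
    [0, -0.001, 0.06, 0, 0, 0, 0],
    [0, -0.001, 0.08, 0, 0, 0, 0],
    [0, -0.001, 0.085, 0, 0, 0, 0],
    [0, -0.001, 0.085, 0, 0, 0, 0.3]
  ]
}}

```text
time: 26.47
tool_pos: [433.8, -187.6, 14.3]
tcp_rot: [-179.9, 0.1, 12.9]
ft_force: [-0.3, -0.3, -0.1]
finger_gap: 75.3
```

>>> {"name": "jog_arm", "arguments": {
  "targets": [
    [0, 0, 0, 0, 0, 0, 0.6],
    [0, 0, 0, 0, 0, 0, 1],
    [0, 0, 0, 0, 0, 0, 1],
    [0, 0, 0, 0, 0, 0, 1]
  ]
}}

```text
time: 26.8
tool_pos: [436.7, -189.3, 17.6]
tcp_rot: [179.8, -0.2, 12.9]
ft_force: [-0.4, 0.8, 6.1]
finger_gap: 42.5
```

>>> {"name": "jog_arm", "arguments": {
  "targets": [
    [0, 0, -0.02, 0, 0, 0, 1],
    [0, 0, -0.06, 0, 0, 0, 1],
    [0, 0, -0.1, 0, 0, 0, 1],
    [0, 0, -0.13, 0, 0, -0.3, 1],
    [0, 0, -0.13, 0, 0, -0.4, 1]
  ]
}}

```text
time: 27.22
tool_pos: [439.2, -190.7, 154.3]
tcp_rot: [179.3, -0.4, 27.5]
ft_force: [1.1, -1.4, -0.6]
finger_gap: 43.0
```

```bash
python3 go.py 614 -246 150 89.5
```

```text
[0.1294, 0.1298, 0.0068, 0.0142, -0.0004, -1.0815]
```

>>> {"name": "jog_arm", "arguments": {
  "targets": [
    [0.129, 0.13, 0, 0, 0, -1.08, 1],
    [0.129, 0.13, 0, 0, 0, -1.08, 1],
    [0.129, 0.13, 0, 0, 0, -1.08, 1],
    [0.129, 0.13, 0, 0, 0, -1.08, 1],
    [0.129, 0.13, 0, 0, 0, -1.08, 1]
  ]
}}

```text
time: 27.63
tool_pos: [612.8, -246.0, 145.3]
tcp_rot: [179.9, -0.0, 63.4]
ft_force: [0.4, 0.2, -1.4]
finger_gap: 42.5
```

```bash
python3 go.py 614 -246 150 89.5
```

```text
[0.0005, 0.0011, -0.0047, 0.0023, 0.0002, -0.4555]
```

>>> {"name": "jog_arm", "arguments": {
  "targets": [
    [0, 0, 0, 0, 0, -0.455, 1],
    [0, 0, 0, 0, 0, -0.455, 1],
    [0, 0, 0, 0, 0, -0.455, 1],
    [0, 0, 0.02, 0, 0, -0.455, 1],
    [0, 0, 0.05, 0, 0, -0.455, 1]
  ]
}}

```text
time: 28.05
tool_pos: [612.4, -246.5, 100.2]
tcp_rot: [179.5, 0.2, 89.4]
ft_force: [1.3, 0.0, -0.5]
finger_gap: 43.2
```

>>> {"name": "jog_arm", "arguments": {
  "targets": [
    [0, 0, 0, 0, 0, 0, 1],
    [0, 0, 0, 0, 0, 0, 1],
    [0, 0, 0, 0, 0, 0, 1]
  ]
}}

```text
time: 28.3
tool_pos: [609.5, -245.0, 96.7]
tcp_rot: [180.0, 0.0, 89.1]
ft_force: [-0.0, 0.1, -0.9]
finger_gap: 43.2
```

```bash
python3 - <<'E'
from h import *
s=snap("wrist","w14.png"); 
E
python3 go.py 614 -246 70 89.5
```

```text
[-0.0005, 0.0038, 0.0276, 0.0024, 0.0012, -0.0073]
```

View pics/w14.png

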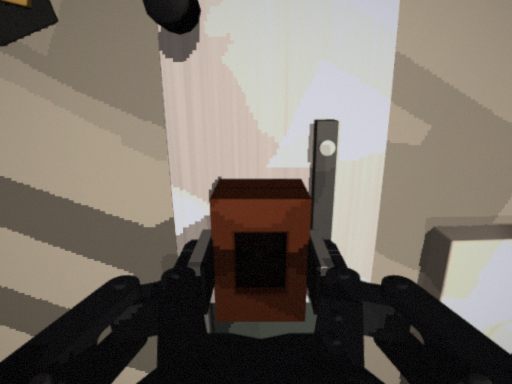

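```bash
python3 - <<'E'
from h import *
s=snap("wrist"); print(onz(s,[(315,122),(311,180),(338,122)],62).round(1))
crop(s,"w14c.png",290,100,390,260,4)
E
```

```text
[[ 643.3 -186.6   62. ]
 [ 642.1 -220.7   62. ]
 [ 656.4 -186.7   62. ]]
```

>>> {"name": "jog_arm", "arguments": {
  "targets": [
    [0, 0.001, 0.01, 0, 0, -0.008, 1],
    [0, 0.002, 0.018, 0, 0, -0.008, 1],
    [0, 0.002, 0.025, 0, 0, -0.008, 1],
    [0, 0.002, 0.027, 0, 0, -0.008, 1],
    [0, 0.002, 0.027, 0, 0, -0.008, 1]
  ]
}}

```text
time: 28.82
tool_pos: [610.8, -244.7, 67.7]
tcp_rot: [-180.0, -0.0, 89.6]
ft_force: [-0.9, 0.2, 0.2]
finger_gap: 42.5
```

>>> {"name": "jog_arm", "arguments": {
  "targets": [
    [0, 0.002, 0, 0, 0, 0, 1],
    [-0.003, 0.004, 0, 0, 0, 0, 1],
    [-0.005, 0.005, 0, 0, 0, 0, 1],
    [-0.005, 0.005, 0, 0, 0, 0, 1]
  ]
}}

```text
time: 29.15
tool_pos: [616.1, -250.4, 67.9]
tcp_rot: [-180.0, 0.0, 89.6]
ft_force: [0.0, -0.2, -1.4]
finger_gap: 43.0
```

>>> {"name": "jog_arm", "arguments": {
  "targets": [
    [0, 0.001, 0, 0, 0, 0, 1],
    [0, 0.002, 0, 0, 0, 0, 1],
    [0, 0.002, 0, 0, 0, 0, 1]
  ]
}}

```text
time: 29.4
tool_pos: [618.1, -249.9, 68.1]
tcp_rot: [-180.0, -0.0, 89.6]
ft_force: [0.0, 0.3, -1.1]
finger_gap: 42.4
```

>>> {"name": "jog_arm", "arguments": {
  "targets": [
    [0, 0.001, 0, 0, 0, 0, 1],
    [0, 0.002, 0, 0, 0, 0, 1],
    [0, 0.002, 0, 0, 0, 0, 1]
  ]
}}

```text
time: 29.65
tool_pos: [620.0, -249.9, 68.2]
tcp_rot: [-180.0, -0.0, 89.6]
ft_force: [-1.4, 1.0, -0.7]
finger_gap: 43.1
```

>>> {"name": "jog_arm", "arguments": {
  "targets": [
    [0, 0.001, 0, 0, 0, 0, 1],
    [0, 0.0015, 0, 0, 0, 0, 1],
    [0, 0.0015, 0, 0, 0, 0, 1]
  ]
}}

```text
time: 29.9
tool_pos: [620.1, -249.9, 67.9]
tcp_rot: [-179.8, -0.0, 89.5]
ft_force: [-7.4, 0.3, 3.0]
finger_gap: 42.9
```

>>> {"name": "jog_arm", "arguments": {
  "targets": [
    [-0.002, -0.0005, 0, 0, 0, 0, 1],
    [-0.003, -0.0005, 0, 0, 0, 0, 1],
    [-0.003, -0.0005, 0, 0, 0, 0, 1]
  ]
}}

```text
time: 30.15
tool_pos: [620.0, -252.5, 67.7]
tcp_rot: [-179.9, -0.1, 89.6]
ft_force: [-5.3, 2.5, 0.3]
finger_gap: 42.8
```

>>> {"name": "jog_arm", "arguments": {
  "targets": [
    [-0.001, 0, 0, 0, 0, 0, 1],
    [-0.002, 0, 0, 0, 0, 0, 1],
    [-0.002, 0, 0, 0, 0, 0, 1]
  ]
}}

```text
time: 30.4
tool_pos: [620.0, -254.1, 67.7]
tcp_rot: [-179.9, -0.1, 89.6]
ft_force: [-5.6, 4.0, 1.6]
finger_gap: 42.7
```

>>> {"name": "jog_arm", "arguments": {
  "targets": [
    [-0.001, 0, 0, 0, 0, 0, 1],
    [-0.0015, 0, 0, 0, 0, 0, 1],
    [-0.0015, 0, 0, 0, 0, 0, 1]
  ]
}}

```text
time: 30.65
tool_pos: [620.0, -254.6, 67.7]
tcp_rot: [-179.8, -0.2, 89.6]
ft_force: [-6.3, 8.0, 3.4]
finger_gap: 42.6
```

>>> {"name": "jog_arm", "arguments": {
  "targets": [
    [0, 0, 0.0003, 0, 0, 0, 0.4],
    [0, 0, 0.0003, 0, 0, 0, 0.35],
    [0, 0, 0.0003, 0, 0, 0, 0.3],
    [0, 0, -0.01, 0, 0, 0, 0.2],
    [0, 0, -0.04, 0, 0, 0, 0]
  ]
}}

```text
time: 31.07
tool_pos: [617.9, -255.1, 103.6]
tcp_rot: [-179.6, -0.2, 89.6]
ft_force: [0.2, -0.1, -0.6]
finger_gap: 78.2
```

>>> {"name": "jog_arm", "arguments": {
  "targets": [
    [0, 0, -0.02, 0, 0, 0, 0],
    [0, 0, -0.03, 0, 0, 0, 0],
    [0, 0, -0.03, 0, 0, 0, 0],
    [0, 0, -0.03, 0, 0, 0, 0],
    [0, 0, -0.03, 0, 0, 0, 0]
  ]
}}

```text
time: 31.48
tool_pos: [620.2, -256.1, 136.7]
tcp_rot: [-179.9, -0.1, 89.6]
ft_force: [-0.5, -0.0, 0.1]
finger_gap: 85.5
```

```bash
python3 - <<'E'
from h import *
s=snap("wrist","w15.png"); crop(s,"w15c.png",190,100,350,300,3); print(r.sense()['tool_pos'])
E
```

```text
[ 619.94247874 -255.97809959  136.16753194]
```

View pics/w15c.png

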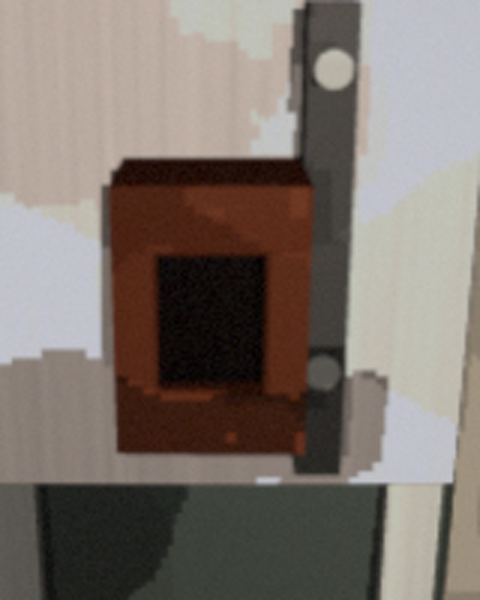

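```bash
python3 - <<'E'
from h import *
s=snap("wrist")
C=lambda u,v:(190+u/3,100+v/3)
quad([C(112,184),C(313,184),C(306,454),C(118,454)],84,s,"lid")
quad([C(157,256),C(267,256),C(265,386),C(159,386)],84,s,"rec")
print(onz(s,[C(302,100),C(297,460)],62))
E
python3 go.py 439 -92 150 73
```

```text
lid [ 621.4 -255.1] [(-0.3, 42.9), (-89.9, 64.3), (179.7, 44.0), (89.2, 64.3)]
rec [ 621.3 -254.4] [(-0.3, 24.0), (-90.1, 30.9), (179.7, 24.2), (89.6, 30.9)]
[[ 642.41148454 -207.8394808    62.        ]
 [ 643.23413808 -300.98597061   62.        ]]
[0.1626, -0.1821, -0.0132, -0.0031, -0.001, 0.2892]
```

```bash
python3 go.py 425 -92 110 -16.5
```

```text
[0.1624, -0.196, 0.0269, -0.0034, 0.0017, 1.8512]
```

>>> {"name": "jog_arm", "arguments": {
  "targets": [
    [0.1625, -0.182, 0, 0, 0, 1.851, 0],
    [0.1625, -0.182, 0, 0, 0, 1.851, 0],
    [0.1625, -0.182, 0, 0, 0, 1.851, 0],
    [0.1625, -0.182, 0, 0, 0, 1.851, 0],
    [0.1625, -0.182, 0, 0, 0, 1.851, 0]
  ]
}}

```text
time: 32.0
tool_pos: [464.2, -115.2, 136.3]
tcp_rot: [-179.8, 0.0, 53.4]
ft_force: [-0.2, 0.4, 2.0]
finger_gap: 85.2
```

```bash
python3 go.py 439 -92 110 -16.5
```

```text
[0.0036, -0.034, 0.0264, -0.0019, 0.0022, 1.2197]
```

>>> {"name": "jog_arm", "arguments": {
  "targets": [
    [0, -0.018, 0, 0, 0, 1.22, 0],
    [0, -0.018, 0, 0, 0, 1.22, 0],
    [0, -0.018, 0, 0, 0, 1.22, 0],
    [0, -0.018, 0, 0, 0, 1.22, 0],
    [0, -0.018, 0, 0, 0, 1.22, 0]
  ]
}}

```text
time: 32.42
tool_pos: [451.3, -105.5, 137.2]
tcp_rot: [-179.9, 0.1, 17.6]
ft_force: [0.6, -1.2, 0.7]
finger_gap: 85.4
```

```bash
python3 go.py 439 -92 110 -16.5
```

```text
[-0.0076, -0.0165, 0.0272, -0.0006, 0.0016, 0.5953]
```

>>> {"name": "jog_arm", "arguments": {
  "targets": [
    [-0.0075, -0.0165, 0, 0, 0, 0.595, 0],
    [-0.0075, -0.0165, 0.01, 0, 0, 0.595, 0],
    [-0.0075, -0.0165, 0.02, 0, 0, 0.595, 0],
    [-0.0075, -0.0165, 0.027, 0, 0, 0.595, 0],
    [-0.0075, -0.0165, 0.027, 0, 0, 0.595, 0]
  ]
}}

```text
time: 32.83
tool_pos: [437.9, -91.8, 108.3]
tcp_rot: [-180.0, 0.3, -16.5]
ft_force: [-0.8, 0.3, -0.8]
finger_gap: 85.2
```

>>> {"name": "jog_arm", "arguments": {
  "targets": [
    [0, 0, 0.02, 0, 0, 0, 0],
    [0, 0, 0.02, 0, 0, 0, 0],
    [0, 0, 0.02, 0, 0, 0, 0],
    [0, 0, 0.02, 0, 0, 0, 0],
    [0, 0, 0.02, 0, 0, 0, 0]
  ]
}}

```text
time: 33.25
tool_pos: [440.2, -92.6, 91.8]
tcp_rot: [180.0, -0.0, -16.1]
ft_force: [0.3, 0.2, 0.4]
finger_gap: 85.4
```

```bash
python3 - <<'E'
from h import *
s=snap("wrist","w16.png"); badges(s,9)
E
python3 go.py 439 -92 50 -16.5
```

```text
(261, 188) [445.8 -93.7] [21.1, 16.7] -106.0
[-0.0015, -0.0003, 0.042, 0.0, -0.0009, 0.0066]
```

View pics/w16.png

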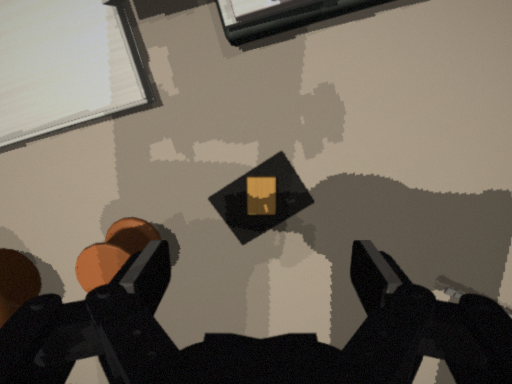

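```bash
python3 - <<'E'
from h import *
s=snap("wrist"); quad([(247,177.5),(275.5,177.5),(276,214.5),(247.5,214.5)],9,s,"b")
E
```

```text
b [439.1 -92.2] [(-106.0, 21.5), (165.6, 29.9), (74.0, 22.3), (-16.0, 29.9)]
```

>>> {"name": "jog_arm", "arguments": {
  "targets": [
    [-0.001, 0, 0.02, 0, 0, 0, 0.3],
    [-0.001, 0, 0.04, 0, 0, 0, 0.4],
    [-0.001, 0, 0.055, 0, 0, 0, 0.5],
    [-0.001, 0, 0.068, 0, 0, 0, 0.5],
    [-0.001, 0, 0.075, 0, 0, 0, 0.5]
  ]
}}

```text
time: 33.77
tool_pos: [438.2, -92.0, 15.1]
tcp_rot: [-180.0, 0.1, -16.1]
ft_force: [0.2, -0.7, -0.3]
finger_gap: 42.5
```

>>> {"name": "jog_arm", "arguments": {
  "targets": [
    [0, 0, 0, 0, 0, 0, 0.5],
    [0, 0, 0, 0, 0, 0, 0.5],
    [0, 0, 0, 0, 0, 0, 0.55]
  ]
}}

```text
time: 34.02
tool_pos: [439.8, -92.5, 17.3]
tcp_rot: [180.0, -0.1, -16.1]
ft_force: [-0.4, -1.0, 0.6]
finger_gap: 38.3
```

```bash
python3 - <<'E'
from h import *
s=snap("wrist","w17.png"); s=snap("side","s17.png");crop(s,"s17c.png",280,190,350,250,8)
E
python3 go.py 438.5 -92 5 -16.5
```

```text
[-0.0015, -0.0002, 0.0124, 0.0001, -0.002, 0.0062]
```

View pics/w17.png

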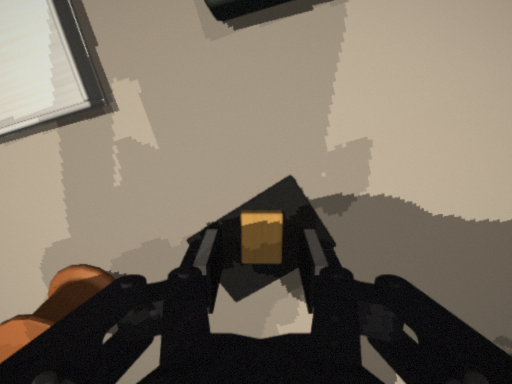

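View pics/s17c.png

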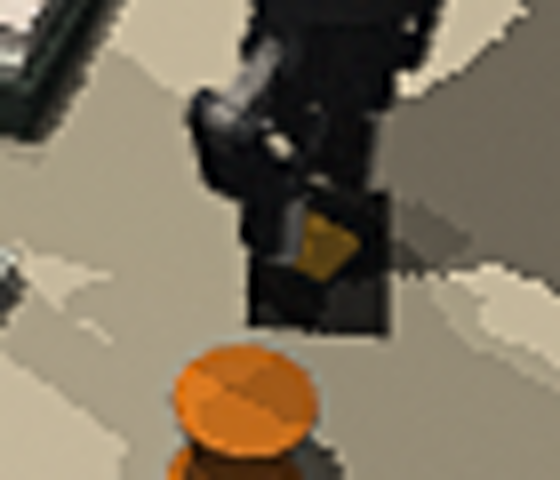

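>>> {"name": "jog_arm", "arguments": {
  "targets": [
    [-0.001, 0, 0.006, 0, 0, 0, 0.62],
    [-0.001, 0, 0.01, 0, 0, 0, 0.64],
    [-0.001, 0, 0.012, 0, 0, 0, 0.64],
    [-0.001, 0, 0.012, 0, 0, 0, 0.64]
  ]
}}

```text
time: 34.45
tool_pos: [437.3, -91.7, 3.4]
tcp_rot: [-180.0, 0.1, -16.1]
ft_force: [-0.9, 0.6, 0.2]
finger_gap: 31.2
```

>>> {"name": "jog_arm", "arguments": {
  "targets": [
    [0, 0, 0, 0, 0, 0, 0.64],
    [0, 0, 0, 0, 0, 0, 0.64]
  ]
}}

```text
time: 34.62
tool_pos: [438.0, -92.0, 4.2]
tcp_rot: [-180.0, 0.0, -16.1]
ft_force: [0.4, 0.0, -0.5]
finger_gap: 30.5
```

>>> {"name": "jog_arm", "arguments": {
  "targets": [
    [0, 0, 0, 0, 0, 0, 0.7],
    [0, 0, 0, 0, 0, 0, 0.8],
    [0, 0, 0, 0, 0, 0, 1],
    [0, 0, 0, 0, 0, 0, 1],
    [0, 0, 0, 0, 0, 0, 1]
  ],
  "newtons": 40
}}

```text
time: 35.03
tool_pos: [438.3, -92.1, 4.6]
tcp_rot: [180.0, -0.0, -16.1]
ft_force: [-0.7, 0.5, 3.8]
finger_gap: 20.3
```

>>> {"name": "jog_arm", "arguments": {
  "targets": [
    [0, 0, -0.01, 0, 0, 0, 1],
    [0, 0, -0.03, 0, 0, 0, 1],
    [0, 0, -0.06, 0, 0, 0, 1],
    [0, 0, -0.1, 0, 0, 0, 1],
    [0, 0, -0.13, 0, 0, 0, 1]
  ]
}}

```text
time: 35.45
tool_pos: [437.9, -91.9, 137.1]
tcp_rot: [180.0, -0.0, -16.1]
ft_force: [0.7, -1.0, -0.1]
finger_gap: 20.2
```

```bash
python3 - <<'E'
from h import *
s=snap("wrist");crop(s,"w18.png",180,180,340,320,4)
E
python3 go.py 620.3 -254.7 140 89.6
```

```text
[0.2166, 0.1056, 0.0058, 0.0094, -0.0066, -1.8454]
```

View pics/w18.png

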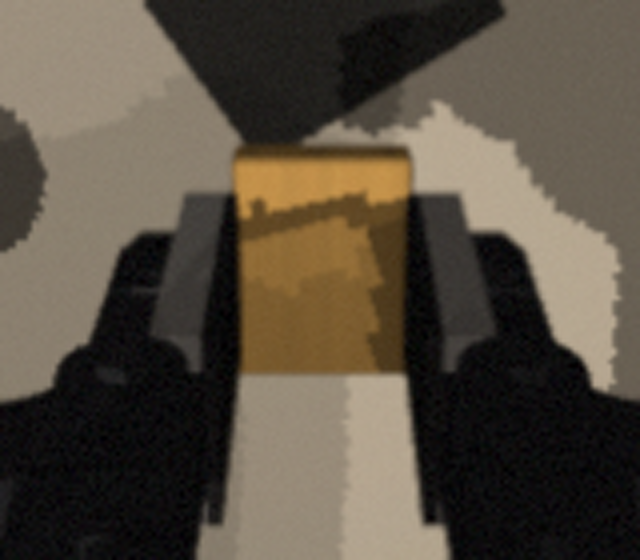

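>>> {"name": "jog_arm", "arguments": {
  "targets": [
    [0.2165, 0.1055, 0, 0, 0, -1.845, 1],
    [0.2165, 0.1055, 0, 0, 0, -1.845, 1],
    [0.2165, 0.1055, 0, 0, 0, -1.845, 1],
    [0.2165, 0.1055, 0, 0, 0, -1.845, 1],
    [0.2165, 0.1055, 0, 0, 0, -1.845, 1]
  ]
}}

```text
time: 35.92
tool_pos: [593.6, -233.0, 134.3]
tcp_rot: [-180.0, -0.0, 20.0]
ft_force: [-0.5, -0.2, 1.0]
finger_gap: 20.3
```

```bash
python3 go.py 620.3 -255.5 140 89.6
```

```text
[0.0174, 0.0303, -0.0057, -0.0, -0.0001, -1.2143]
```

>>> {"name": "jog_arm", "arguments": {
  "targets": [
    [0.012, 0.024, -0.003, 0, 0, -1.214, 1],
    [0.012, 0.024, -0.003, 0, 0, -1.214, 1],
    [0.012, 0.024, -0.003, 0, 0, -1.214, 1],
    [0.012, 0.024, -0.003, 0, 0, -1.214, 1],
    [0.012, 0.024, -0.003, 0, 0, -1.214, 1]
  ]
}}

```text
time: 36.33
tool_pos: [611.6, -250.3, 136.9]
tcp_rot: [-179.9, 0.0, 55.8]
ft_force: [-0.3, 0.0, 0.1]
finger_gap: 20.2
```

```bash
python3 go.py 620.3 -255.5 140 89.6
```

```text
[0.0006, 0.0101, -0.0031, -0.0011, -0.0003, -0.5896]
```

>>> {"name": "jog_arm", "arguments": {
  "targets": [
    [0, 0.01, 0, 0, 0, -0.59, 1],
    [0, 0.01, 0, 0, 0, -0.59, 1],
    [0, 0.01, 0.005, 0, 0, -0.59, 1],
    [0, 0.01, 0.01, 0, 0, -0.59, 1],
    [0, 0.01, 0.015, 0, 0, -0.59, 1]
  ]
}}

```text
time: 36.75
tool_pos: [619.9, -255.8, 122.2]
tcp_rot: [-180.0, -0.0, 89.7]
ft_force: [-0.8, 0.2, 0.9]
finger_gap: 20.4
```

>>> {"name": "jog_arm", "arguments": {
  "targets": [
    [0, 0, 0, 0, 0, 0, 1],
    [0, 0, 0, 0, 0, 0, 1],
    [0, 0, 0, 0, 0, 0, 1],
    [0, 0, 0, 0, 0, 0, 1]
  ]
}}

```text
time: 37.08
tool_pos: [620.3, -256.0, 122.8]
tcp_rot: [180.0, 0.0, 89.2]
ft_force: [0.1, -0.2, -0.1]
finger_gap: 20.2
```

```bash
python3 go.py 620.3 -255.5 110 89.6;python3 - <<'E'
from h import *
s=snap("wrist");crop(s,"w19.png",160,140,360,320,3.6)
E
```

```text
[0.0005, -0.0, 0.0128, 0.0006, 0.0003, -0.0078]
```

View pics/w19.png

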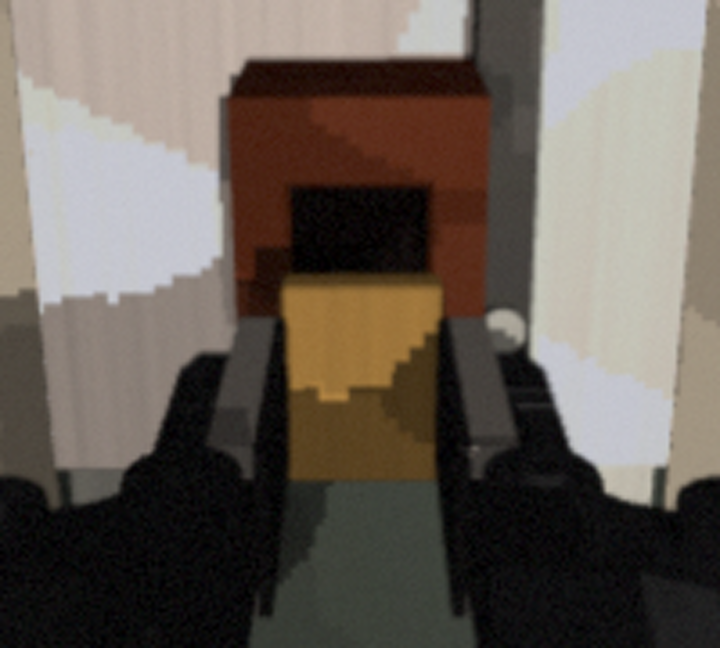

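```bash
python3 - <<'E'
from h import *
s=snap("wrist")
z=r.sense()['tool_pos'][2]; print(z)
C=lambda u,v:(160+u/3.6,140+v/3.6)
print(onz(s,[C(291,187),C(430,187)],84),onz(s,[C(283,276),C(443,276)],z-1.6),onz(s,[C(283,286),C(443,286)],z+4.4))
print(onz(s,[C(230,96),C(490,96)],84))
E
```

```text
122.7736759130834
[[ 609.85190055 -239.2464377    84.        ]
 [ 633.56993354 -239.5489301    84.        ]] [[ 610.86679741 -240.41212527  121.17367591]
 [ 633.12939079 -240.6990646   121.17367591]] [[ 611.28978888 -239.40569156  127.17367591]
 [ 632.68924796 -239.68183047  127.17367591]]
[[ 600.1616222  -223.21059201   84.        ]
 [ 643.49090373 -223.75869788   84.        ]]
```

>>> {"name": "jog_arm", "arguments": {
  "targets": [
    [0, 0, 0.015, 0, 0, -0.007, 1],
    [0, 0, 0.028, 0, 0, -0.007, 1],
    [0, 0, 0.034, 0, 0, -0.007, 1],
    [0, 0, 0.035, 0, 0, -0.007, 1],
    [0, 0, 0.035, 0, 0, -0.007, 1]
  ]
}}

```text
time: 37.6
tool_pos: [619.4, -255.5, 85.7]
tcp_rot: [-179.9, -0.1, 89.7]
ft_force: [1.2, 0.3, -0.1]
finger_gap: 20.3
```

>>> {"name": "jog_arm", "arguments": {
  "targets": [
    [0, 0, 0, 0, 0, 0, 1],
    [0, 0, 0, 0, 0, 0, 1],
    [0, 0, 0, 0, 0, 0, 1]
  ]
}}

```text
time: 37.85
tool_pos: [619.9, -255.8, 86.7]
tcp_rot: [-180.0, -0.0, 89.7]
ft_force: [-0.7, 0.4, -1.4]
finger_gap: 20.3
```

```bash
python3 - <<'E'
from h import *
s=snap("wrist");crop(s,"w20.png",160,140,360,320,3.6); print(r.sense()['tool_pos'])
E
```

```text
[ 619.90756749 -255.85682544   86.86628768]
```

View pics/w20.png

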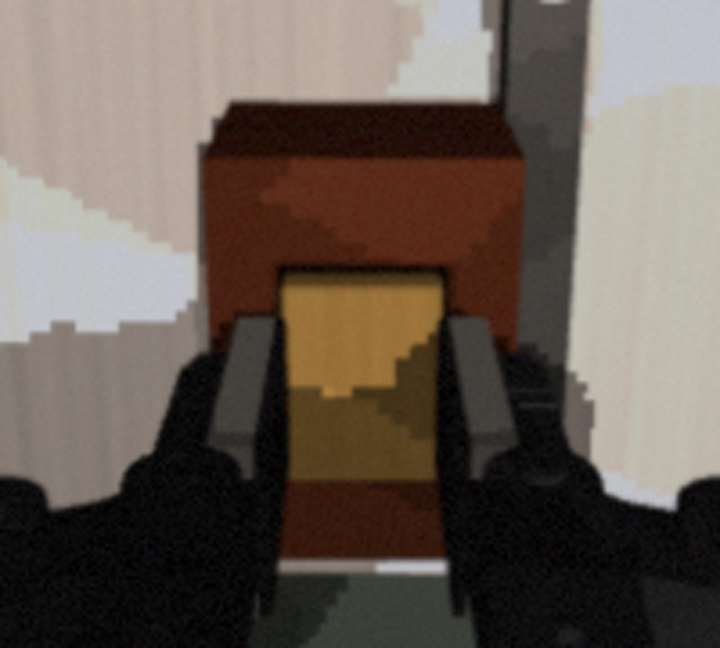

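>>> {"name": "jog_arm", "arguments": {
  "targets": [
    [0, 0, 0.001, 0, 0, 0, 1],
    [0, 0, 0.002, 0, 0, 0, 1],
    [0, 0, 0.002, 0, 0, 0, 1],
    [0, 0, 0.002, 0, 0, 0, 1]
  ]
}}

```text
time: 38.23
tool_pos: [620.0, -255.9, 85.1]
tcp_rot: [-180.0, -0.0, 89.7]
ft_force: [-1.4, 0.4, 0.1]
finger_gap: 20.0
```

>>> {"name": "jog_arm", "arguments": {
  "targets": [
    [0, 0, 0, 0, 0, 0, 0.7],
    [0, 0, 0, 0, 0, 0, 0.6],
    [0, 0, -0.01, 0, 0, 0, 0.6],
    [0, 0, -0.03, 0, 0, 0, 0.6],
    [0, 0, -0.03, 0, 0, 0, 0.6]
  ]
}}

```text
time: 38.65
tool_pos: [622.3, -256.9, 120.3]
tcp_rot: [179.7, 0.2, 89.7]
ft_force: [0.5, 0.2, 2.0]
finger_gap: 33.7
```

>>> {"name": "jog_arm", "arguments": {
  "targets": [
    [0, 0, 0, 0, 0, 0, 1],
    [0, 0, 0, 0, 0, 0, 1],
    [0, 0, 0, 0, 0, 0, 1]
  ]
}}

```text
time: 38.9
tool_pos: [619.6, -255.7, 114.5]
tcp_rot: [-179.9, -0.0, 89.7]
ft_force: [-0.7, -0.4, 0.2]
finger_gap: 0.5
```

```bash
python3 - <<'E'
from h import *
s=snap("wrist");crop(s,"w21.png",160,140,360,320,3.6); print(r.sense()['tool_pos'])
E
```

```text
[ 619.49957726 -255.59989926  114.20816103]
```

View pics/w21.png

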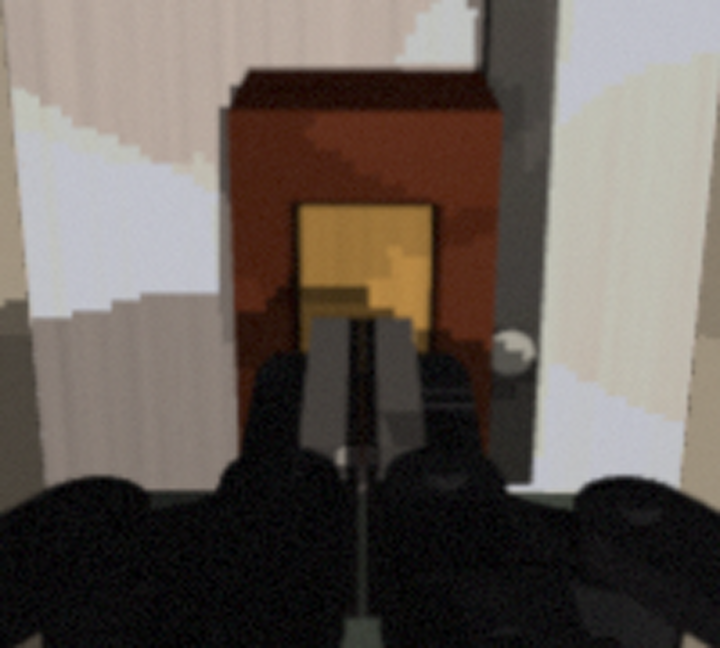

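>>> {"name": "jog_arm", "arguments": {
  "targets": [
    [0, 0.001, 0.012, 0, 0, 0, 1],
    [0, 0.001, 0.022, 0, 0, 0, 1],
    [0, 0.001, 0.027, 0, 0, 0, 1],
    [0, 0.001, 0.028, 0, 0, 0, 1],
    [0, 0.001, 0.028, 0, 0, 0, 1]
  ]
}}

```text
time: 39.37
tool_pos: [620.4, -255.6, 85.8]
tcp_rot: [-179.9, -0.1, 89.7]
ft_force: [0.4, -0.2, 0.1]
finger_gap: -0.2
```

>>> {"name": "jog_arm", "arguments": {
  "targets": [
    [0, 0, 0.001, 0, 0, 0, 1],
    [0, 0, 0.002, 0, 0, 0, 1],
    [0, 0, 0.002, 0, 0, 0, 1],
    [0, 0, 0.002, 0, 0, 0, 1]
  ]
}}

```text
time: 39.7
tool_pos: [621.2, -255.9, 85.5]
tcp_rot: [180.0, 0.0, 89.7]
ft_force: [0.2, -1.1, -0.0]
finger_gap: -0.5
```

>>> {"name": "jog_arm", "arguments": {
  "targets": [
    [0, 0, 0.001, 0, 0, 0, 1],
    [0, 0, 0.002, 0, 0, 0, 1],
    [0, 0, 0.003, 0, 0, 0, 1],
    [0, 0, 0.003, 0, 0, 0, 1]
  ]
}}

```text
time: 40.03
tool_pos: [621.4, -256.1, 84.1]
tcp_rot: [180.0, 0.0, 89.7]
ft_force: [-5.1, 1.9, 10.9]
finger_gap: -0.1
```

Contact at z≈84; press to ~30 N.

>>> {"name": "jog_arm", "arguments": {
  "targets": [
    [0, 0, 0.001, 0, 0, 0, 1],
    [0, 0, 0.0015, 0, 0, 0, 1],
    [0, 0, 0.0015, 0, 0, 0, 1],
    [0, 0, 0.0015, 0, 0, 0, 1]
  ]
}}

```text
time: 40.37
tool_pos: [621.5, -256.1, 84.0]
tcp_rot: [179.9, 0.0, 89.7]
ft_force: [-9.2, 4.1, 18.9]
finger_gap: 0.1
```

>>> {"name": "jog_arm", "arguments": {
  "targets": [
    [0, -0.0005, 0.001, 0, 0, 0, 1],
    [0, -0.0005, 0.0025, 0, 0, 0, 1],
    [0, -0.0005, 0.0025, 0, 0, 0, 1],
    [0, -0.0005, 0.0025, 0, 0, 0, 1]
  ]
}}

```text
time: 40.7
tool_pos: [621.6, -256.2, 83.9]
tcp_rot: [179.9, 0.1, 89.7]
ft_force: [-15.2, 7.0, 33.4]
finger_gap: 0.3
```

>>> {"name": "jog_arm", "arguments": {
  "targets": [
    [0, 0, -0.004, 0, 0, 0, 1],
    [0, 0, -0.008, 0, 0, 0, 1],
    [0, 0, -0.03, 0, 0, 0, 1],
    [0, 0, -0.06, 0, 0, 0, 1],
    [0, 0, -0.06, 0, 0, 0, 1]
  ]
}}

```text
time: 41.12
tool_pos: [623.5, -257.3, 144.8]
tcp_rot: [179.6, 0.2, 89.7]
ft_force: [0.9, -0.8, 2.2]
finger_gap: -0.1
```

>>> {"name": "jog_arm", "arguments": {
  "targets": [
    [0.04, 0, 0, 0, 0, 0, 0.5],
    [0.08, 0, -0.01, 0, 0, 0, 0.5],
    [0.08, 0, -0.02, 0, 0, 0, 0.5],
    [0.08, 0, -0.02, 0, 0, 0, 0.5],
    [0.08, 0, -0.02, 0, 0, 0, 0.5]
  ]
}}

```text
time: 41.53
tool_pos: [621.7, -176.1, 158.9]
tcp_rot: [179.9, 0.1, 89.7]
ft_force: [-0.0, -0.6, 0.0]
finger_gap: 42.9
```

```bash
python3 - <<'E'
from h import *
s=snap("wrist","w22.png"); print(r.sense()['tool_pos'])
a=snap("scene");crop(a,"a22.png",130,120,280,230,5)
b=snap("side");crop(b,"b22.png",230,100,340,220,5)
E
```

```text
[ 621.19659141 -176.63056982  158.13154706]
```

View pics/w22.png

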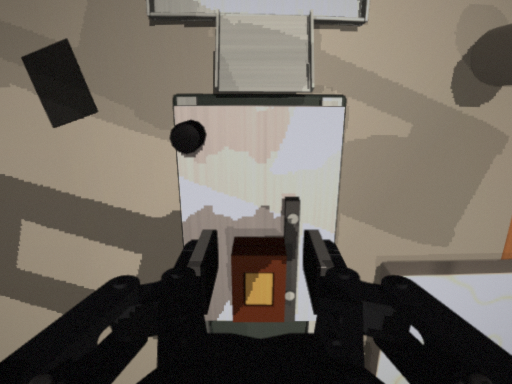

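View pics/b22.png

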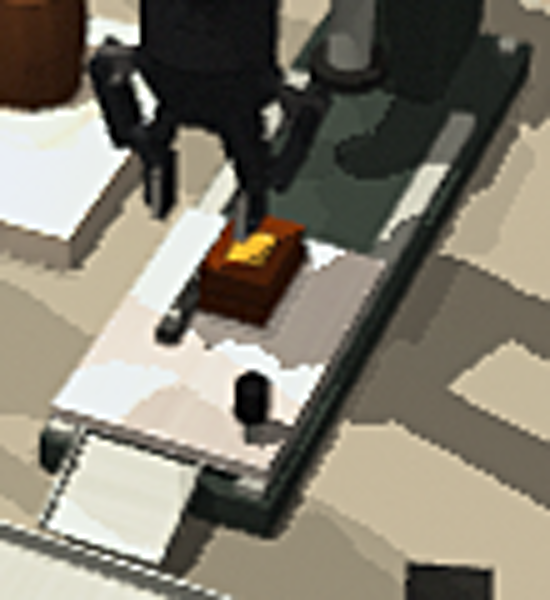

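View pics/a22.png

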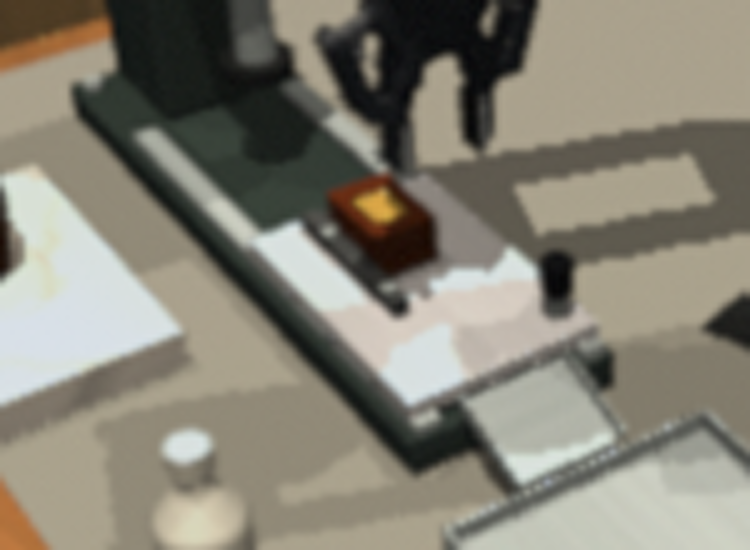

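```bash
python3 - <<'E'
from h import *
s=snap("wrist"); print(onz(s,[(188,137)],94),onz(s,[(178,105),(343,105)],50))
E
python3 go.py 569 -180 190 0
```

```text
[[ 573.99801605 -129.59281367   94.        ]] [[ 557.48981178 -110.18322731   50.        ]
 [ 687.07506513 -110.80432905   50.        ]]
[-0.0034, -0.0515, -0.0327, -0.0011, 0.0008, 1.5639]
```

>>> {"name": "jog_arm", "arguments": {
  "targets": [
    [-0.025, -0.052, -0.04, 0, 0, 1.564, 0.3],
    [-0.025, -0.052, -0.04, 0, 0, 1.564, 0],
    [-0.025, -0.052, -0.04, 0, 0, 1.564, 0],
    [-0.025, -0.052, -0.04, 0, 0, 1.564, 0],
    [-0.025, -0.052, -0.04, 0, 0, 1.564, 0]
  ]
}}

```text
time: 42.15
tool_pos: [568.4, -202.0, 198.2]
tcp_rot: [180.0, 0.0, 53.4]
ft_force: [0.5, 0.6, -0.1]
finger_gap: 85.4
```

>>> {"name": "jog_arm", "arguments": {
  "targets": [
    [0, 0, 0, 0, 0, 0.94, 0],
    [0, 0, 0, 0, 0, 0.94, 0],
    [0, 0, 0, 0, 0, 0.94, 0],
    [0, 0, 0, 0, 0, 0.94, 0],
    [0, 0, 0, 0, 0, 0.94, 0]
  ]
}}

```text
time: 42.57
tool_pos: [568.4, -201.5, 197.5]
tcp_rot: [-180.0, 0.0, 17.6]
ft_force: [0.3, 0.3, 1.2]
finger_gap: 85.6
```

>>> {"name": "jog_arm", "arguments": {
  "targets": [
    [0, 0.03, 0, 0, 0, 0.315, 0],
    [0, 0.06, 0, 0, 0, 0.315, 0],
    [0, 0.06, 0, 0, 0, 0.315, 0],
    [0, 0.06, 0, 0, 0, 0.315, 0],
    [0, 0.06, 0, 0, 0, 0.315, 0]
  ]
}}

```text
time: 42.98
tool_pos: [586.9, -258.2, 197.3]
tcp_rot: [-179.9, 0.1, 0.1]
ft_force: [0.5, 0.4, -0.3]
finger_gap: 85.4
```

```bash
python3 - <<'E'
from h import *
s=snap("wrist","w23.png"); print(r.sense()['tool_pos'],r.sense()['tcp_rot'])
crop(s,"w23c.png",150,10,370,170,3.6)
E
```

```text
[ 587.04237931 -257.71950267  197.58183179] [-1.79954921e+02  5.39774980e-02  1.30943733e-01]
```

View pics/w23.png

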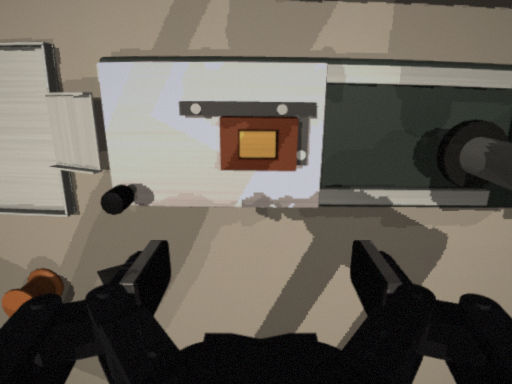

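View pics/w23c.png

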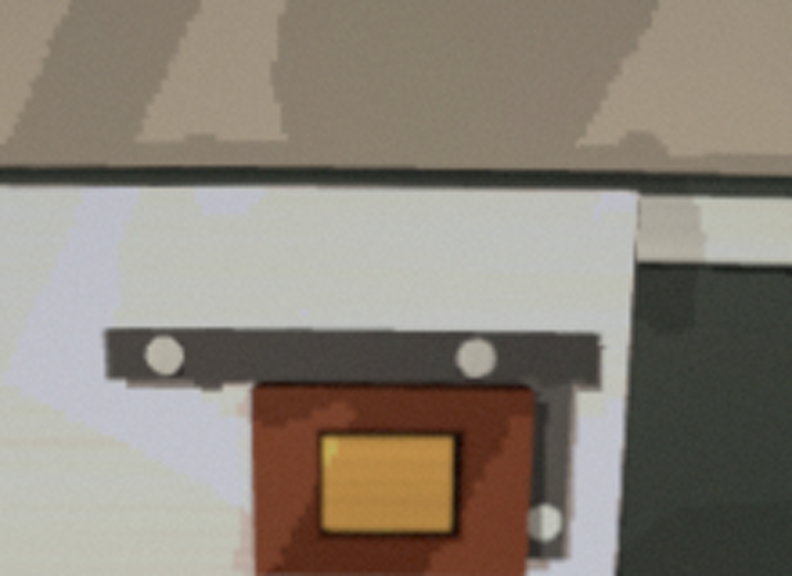

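```bash
python3 - <<'E'
from h import *
s=snap("wrist")
C=lambda u,v:(150+u/3.6,10+v/3.6)
print("fence far",onz(s,[C(107,329),C(598,334)],62)[:,:2]); print("stop -y edge",onz(s,[C(574,400),C(566,555)],62)[:,:2]); print("lid",onz(s,[C(253,384),C(534,385),C(527,570)],84)[:,:2])
E
python3 go.py 570 -130 140 -0.3
```

```text
fence far [[ 655.19007861 -186.26560945]
 [ 654.38251379 -305.07377301]]
stop -y edge [[ 638.58597124 -299.97933944]
 [ 599.66965974 -299.7927653 ]]
lid [[ 643.61291567 -224.11230756]
 [ 643.66090251 -287.37393589]
 [ 600.89537139 -287.34468381]]
[-0.0168, -0.1274, 0.0579, -0.0005, 0.0006, 0.0078]
```

>>> {"name": "jog_arm", "arguments": {
  "targets": [
    [-0.017, -0.04, 0, 0, 0, 0.008, 0],
    [-0.017, -0.08, 0.01, 0, 0, 0.008, 0],
    [-0.017, -0.12, 0.03, 0, 0, 0.008, 0],
    [-0.017, -0.127, 0.058, 0, 0, 0.008, 0],
    [-0.017, -0.127, 0.058, 0, 0, 0.008, 0]
  ]
}}

```text
time: 43.5
tool_pos: [567.0, -125.8, 134.5]
tcp_rot: [-179.8, 0.4, -0.1]
ft_force: [-1.2, 0.5, -1.0]
finger_gap: 85.3
```

>>> {"name": "jog_arm", "arguments": {
  "targets": [
    [0, 0, 0, 0, 0, 0, 0],
    [0, 0, 0, 0, 0, 0, 0],
    [0, 0, 0, 0, 0, 0, 0]
  ]
}}

```text
time: 43.75
tool_pos: [571.6, -132.0, 142.4]
tcp_rot: [179.9, -0.2, -0.5]
ft_force: [0.8, -0.8, 0.9]
finger_gap: 85.4
```

```bash
python3 go.py 569.5 -129.3 63 -0.3
```

```text
[-0.0024, -0.0028, 0.0794, 0.0013, -0.0029, -0.0028]
```

>>> {"name": "jog_arm", "arguments": {
  "targets": [
    [-0.001, -0.001, 0.03, 0, 0, 0, 0],
    [-0.001, -0.001, 0.055, 0, 0, 0, 0],
    [-0.001, -0.001, 0.072, 0, 0, 0, 0],
    [-0.001, -0.001, 0.077, 0, 0, 0, 0],
    [-0.001, -0.001, 0.077, 0, 0, 0, 0]
  ]
}}

```text
time: 44.17
tool_pos: [569.0, -130.5, 62.8]
tcp_rot: [-180.0, 0.1, -0.5]
ft_force: [0.1, -0.0, -0.1]
finger_gap: 85.5
```

>>> {"name": "jog_arm", "arguments": {
  "targets": [
    [0, 0, 0, 0, 0, 0, 0.3],
    [0, 0, 0, 0, 0, 0, 0.6],
    [0, 0, 0, 0, 0, 0, 0.65],
    [0, 0, 0, 0, 0, 0, 0.65]
  ]
}}

```text
time: 44.5
tool_pos: [570.5, -130.1, 64.8]
tcp_rot: [180.0, -0.1, -0.4]
ft_force: [0.1, 0.0, 0.2]
finger_gap: 38.7
```

```bash
python3 go.py 569.5 -129.3 63 -0.3; python3 - <<'E'
from h import *
s=snap("wrist","w24.png")
E
```

```text
[-0.0011, -0.0008, 0.0018, 0.0008, -0.0024, -0.0026]
```

View pics/w24.png

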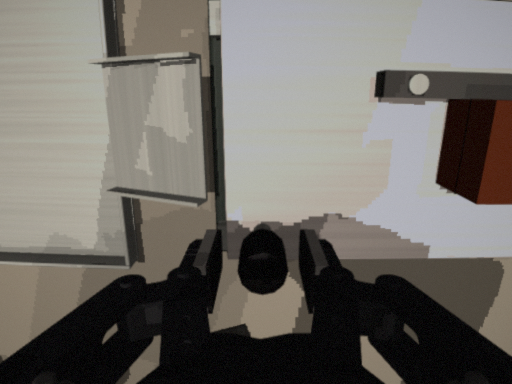

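Knob (262,262) is centred between the jaws; close softly and push in gently.

>>> {"name": "jog_arm", "arguments": {
  "targets": [
    [0, 0, 0.001, 0, 0, 0, 0.7],
    [0, 0, 0.001, 0, 0, 0, 0.75],
    [0, 0, 0.001, 0, 0, 0, 0.8],
    [0, 0, 0.001, 0, 0, 0, 0.9],
    [0, 0, 0.001, 0, 0, 0, 1]
  ],
  "newtons": 40
}}

```text
time: 44.97
tool_pos: [570.0, -130.3, 63.0]
tcp_rot: [179.9, -0.1, -0.4]
ft_force: [-1.0, -4.6, 6.1]
finger_gap: 20.6
```

>>> {"name": "jog_arm", "arguments": {
  "targets": [
    [0, 0.001, 0, 0, 0, 0, 1],
    [0, 0.002, 0, 0, 0, 0, 1],
    [0, 0.004, 0, 0, 0, 0, 1],
    [0, 0.007, 0, 0, 0, 0, 1],
    [0, 0.011, 0, 0, 0, 0, 1]
  ]
}}

```text
time: 45.38
tool_pos: [569.9, -138.2, 63.0]
tcp_rot: [-179.8, -0.0, -0.4]
ft_force: [-2.3, 9.8, 10.0]
finger_gap: 20.6
```

>>> {"name": "jog_arm", "arguments": {
  "targets": [
    [0, 0.005, 0, 0, 0, 0, 1],
    [0, 0.011, 0, 0, 0, 0, 1],
    [0, 0.017, 0, 0, 0, 0, 1],
    [0, 0.024, 0, 0, 0, 0, 1],
    [0, 0.031, 0, 0, 0, 0, 1]
  ]
}}

```text
time: 45.8
tool_pos: [569.6, -169.3, 63.0]
tcp_rot: [-179.8, -0.0, -0.4]
ft_force: [-3.0, 11.2, 10.9]
finger_gap: 20.7
```

>>> {"name": "jog_arm", "arguments": {
  "targets": [
    [0, 0.007, 0, 0, 0, 0, 1],
    [0, 0.014, 0, 0, 0, 0, 1],
    [0, 0.021, 0, 0, 0, 0, 1],
    [0, 0.028, 0, 0, 0, 0, 1],
    [0, 0.035, 0, 0, 0, 0, 1]
  ]
}}

```text
time: 46.22
tool_pos: [569.3, -204.5, 63.0]
tcp_rot: [-179.8, -0.0, -0.4]
ft_force: [-2.9, 10.7, 11.3]
finger_gap: 21.0
```

>>> {"name": "jog_arm", "arguments": {
  "targets": [
    [0, 0.007, 0, 0, 0, 0, 1],
    [0, 0.014, 0, 0, 0, 0, 1],
    [0, 0.021, 0, 0, 0, 0, 1],
    [0, 0.028, 0, 0, 0, 0, 1],
    [0, 0.035, 0, 0, 0, 0, 1]
  ]
}}

```text
time: 46.63
tool_pos: [568.9, -239.5, 63.0]
tcp_rot: [-179.8, 0.0, -0.4]
ft_force: [-3.8, 10.9, 12.2]
finger_gap: 20.8
```

>>> {"name": "jog_arm", "arguments": {
  "targets": [
    [0, 0.007, 0, 0, 0, 0, 1],
    [0, 0.014, 0, 0, 0, 0, 1],
    [0, 0.021, 0, 0, 0, 0, 1],
    [0, 0.028, 0, 0, 0, 0, 1],
    [0, 0.035, 0, 0, 0, 0, 1]
  ]
}}

```text
time: 47.05
tool_pos: [568.6, -274.5, 63.0]
tcp_rot: [-179.8, 0.0, -0.4]
ft_force: [-4.9, 10.8, 12.5]
finger_gap: 20.9
```

>>> {"name": "jog_arm", "arguments": {
  "targets": [
    [0, 0.006, 0, 0, 0, 0, 1],
    [0, 0.011, 0, 0, 0, 0, 1],
    [0, 0.015, 0, 0, 0, 0, 1],
    [0, 0.018, 0, 0, 0, 0, 1],
    [0, 0.018, 0, 0, 0, 0, 1]
  ]
}}

```text
time: 47.47
tool_pos: [568.4, -293.4, 63.0]
tcp_rot: [-179.9, 0.0, -0.4]
ft_force: [-3.4, 5.5, 11.2]
finger_gap: 20.4
```

>>> {"name": "jog_arm", "arguments": {
  "targets": [
    [0, 0.001, 0, 0, 0, 0, 1],
    [0, 0.002, 0, 0, 0, 0, 1],
    [0, 0.0025, 0, 0, 0, 0, 1],
    [0, 0.0025, 0, 0, 0, 0, 1]
  ]
}}

```text
time: 47.8
tool_pos: [568.4, -294.4, 63.0]
tcp_rot: [-179.8, 0.0, -0.4]
ft_force: [-4.6, 12.0, 14.1]
finger_gap: 20.9
```

>>> {"name": "jog_arm", "arguments": {
  "targets": [
    [0, 0.001, 0, 0, 0, 0, 1],
    [0, 0.002, 0, 0, 0, 0, 1],
    [0, 0.003, 0, 0, 0, 0, 1],
    [0, 0.003, 0, 0, 0, 0, 1]
  ]
}}

```text
time: 48.13
tool_pos: [568.4, -294.5, 63.0]
tcp_rot: [-179.5, 0.1, -0.3]
ft_force: [-6.5, 25.5, 20.0]
finger_gap: 20.8
```

>>> {"name": "jog_arm", "arguments": {
  "targets": [
    [0, -0.003, -0.001, 0, 0, 0, 1],
    [0, -0.004, -0.001, 0, 0, 0, 1],
    [0, -0.004, -0.001, 0, 0, 0, 0.6],
    [0, -0.004, -0.001, 0, 0, 0, 0.4],
    [0, -0.004, -0.001, 0, 0, 0, 0]
  ]
}}

```text
time: 48.55
tool_pos: [567.9, -296.5, 62.8]
tcp_rot: [-180.0, 0.0, -0.5]
ft_force: [0.4, 0.1, 0.3]
finger_gap: 56.5
```

>>> {"name": "jog_arm", "arguments": {
  "targets": [
    [0, 0, 0, 0, 0, 0, 0],
    [0, 0, -0.02, 0, 0, 0, 0],
    [0, 0, -0.06, 0, 0, 0, 0],
    [0, -0.03, -0.1, 0, 0, 0, 0],
    [-0.02, -0.05, -0.13, 0, 0, 0, 0]
  ]
}}

```text
time: 48.97
tool_pos: [552.8, -250.0, 189.9]
tcp_rot: [180.0, -0.1, -0.5]
ft_force: [0.9, 0.1, 0.5]
finger_gap: 85.5
```

>>> {"name": "jog_arm", "arguments": {
  "targets": [
    [-0.02, 0, 0, 0, 0, 0, 0],
    [-0.04, 0, 0, 0, 0, 0, 0],
    [-0.04, 0, 0, 0, 0, 0, 0],
    [-0.04, 0, 0, 0, 0, 0, 0]
  ]
}}

```text
time: 49.3
tool_pos: [511.0, -249.7, 188.2]
tcp_rot: [180.0, -0.0, -0.5]
ft_force: [-0.4, 0.5, -0.0]
finger_gap: 85.2
```

```bash
python3 - <<'E'
from h import *
s=snap("wrist","w25.png"); print(r.sense()['tool_pos'],r.sense()['tcp_rot'])
a=snap("scene","a25.png"); b=snap("side","b25.png")
crop(s,"w25c.png",240,0,480,170,3.2)
E
```

```text
[ 511.52673181 -249.66644056  188.02473197] [ 1.79992625e+02 -3.31289302e-02 -4.95157458e-01]
```

View pics/w25.png

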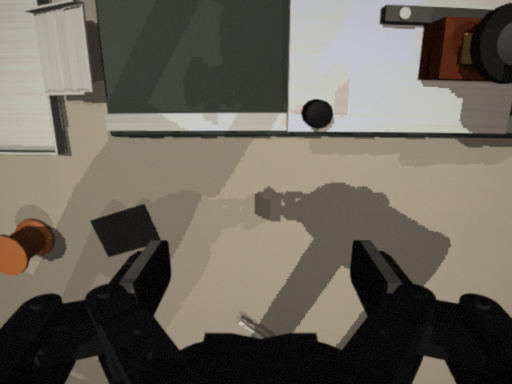

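View pics/a25.png

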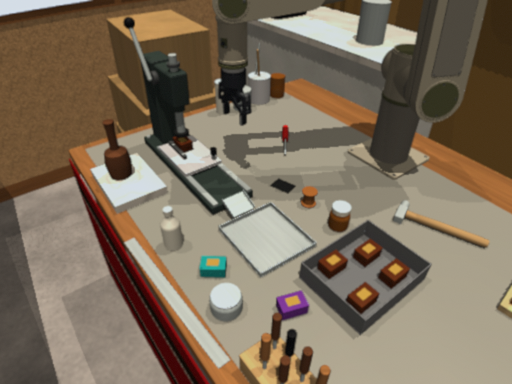

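View pics/b25.png

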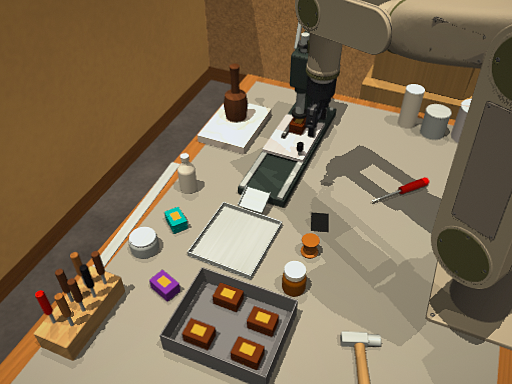

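```bash
python3 - <<'E'
from h import *
b=snap("side");crop(b,"b26.png",155,260,310,384,4.5)
s=snap("wrist");badges(b,37,40)
crop(s,"w26.png",370,0,512,100,5)
E
```

```text
(361, 363) [219.4 296.9] [23.5, 91.6] 111.5
(247, 348) [455.6 363.8] [24.5, 32.3] 179.8
(198, 330) [575.2 364.9] [24.9, 33.9] -179.1
(262, 317) [454.7 278.9] [24.5, 33.2] 179.9
(56, 312) [897.8 451.2] [18.4, 36.8] 148.9
(227, 293) [557.1 251.4] [24.2, 34.4] 179.4
(82, 286) [888.  371.1] [21.9, 53.6] 155.8
(164, 281) [715.4 281.4] [19.8, 31.0] 156.8
(77, 305) [867.  410.5] [230.0, 109.7] -86.6
(93, 271) [892.1 323.8] [16.7, 40.9] 145.7
(175, 216) [800.   79.6] [21.6, 30.4] 138.7
(447, 99) [ 193.8 -802.7] [70.0, 164.1] -169.5
(372, 77) [ 476.4 -855.3] [395.0, 279.2] -78.5
(279, 40) [  927.3 -1025.3] [215.2, 789.7] 113.7
(96, 97) [1413.9 -547.8] [1848.5, 1149.9] -78.1
```

View pics/b26.png

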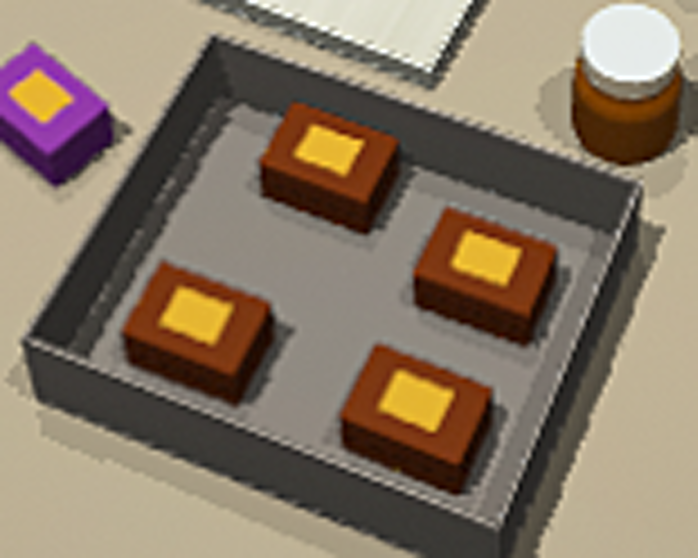

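View pics/w26.png

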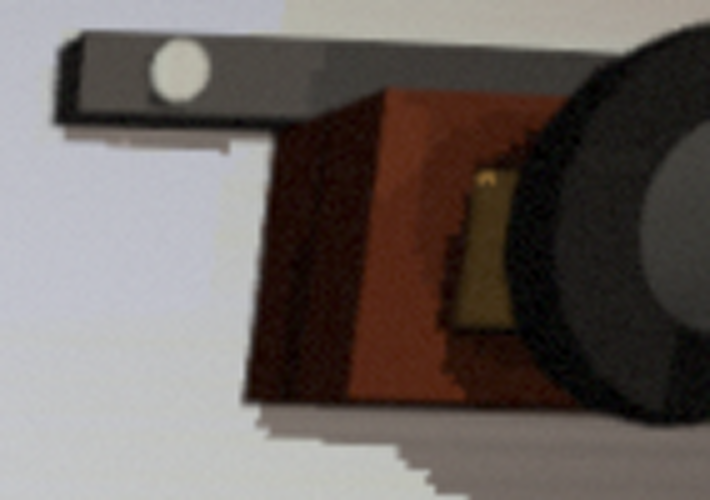

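```bash
python3 - <<'E'
from h import *
s=snap("wrist")
C=lambda u,v:(370+u/5,v/5)
f=onz(s,[C(83,33),C(80,106)],62);l=onz(s,[C(385,90),C(350,397)],84);g=onz(s,[C(245,402),C(57,122)],50)
print(f.round(1),l.round(1),g.round(1))
k=onz(s,[(318,114)],94);print(k)
E
```

```text
[[ 653.4 -348.9   62. ]
 [ 642.7 -349.3   62. ]] [[ 641.3 -386.8   84. ]
 [ 597.7 -387.2   84. ]] [[ 598.2 -387.4   50. ]
 [ 642.6 -350.1   50. ]]
[[ 571.76194326 -291.98575966   94.        ]]
```

```bash
python3 - <<'E'
from h import *
print(r.hand_in()); print(r.sense()['time'])
E
```

```text
the job is handed in; nothing more can be done
None
the job is handed in; nothing more can be done
```

The job is finished and handed in at about 50 s of the 210 s limit, and my last checks all came out right.

- **Slide:** I pulled it right out to its stop by the knob. After loading, I pushed it home until it met the hard stop at about 25 N, with the knob back within 0.2 mm of where I first gripped it.
- **Finished boxes:** All four (the pressed one and the three from the catch tray) are in the grey tote, lid up, flat and in one layer. One of them moved about 3 cm by itself after I had set it down. It still lies flat and about 5 mm clear of the wall.
- **Next box and badge:** I pushed the box against the fence and the end stop until I felt contact on both. The badge dropped into its recess, and I pressed it down with about 33 N until the fingers stopped at lid height, 84 mm above the bench.
- **Box after the slide went home:** Its front edge is 37.9 mm from the end of the fence, where 38 mm means it is touching the end stop. The fence side shows no gap in the wrist picture. The end stop itself was hidden under the ram, so I could only check that side by this distance.
- **Left alone:** The spool, the dye jar and the purple and turquoise boxes were not touched.

My first wrist-camera measurements were a few millimetres off because the arm was still moving. I measured again with the arm still before each grip that needed accuracy.

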